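# Fetch the USB meter from behind the jars in a barred caddy

## Robot

A 6-joint arm with a two-finger parallel gripper is mounted at the origin on a cart in front of the work surface, level with it; the furniture and walls round the work are solid. World frame = base frame: x ahead of the robot, y to its left, z up, the work surface at z = 0. Lengths are in m, angles in rad, forces in N, time in s.
With the tool pointing down it reaches from about 0.325 to 0.9 m from the base axis. Payload 6.1 kg.
Tool frame: the origin (TCP) lies midway between the tips of the shut fingers; the grasp point (between the pads) lies 19 mm behind it; z points along the fingers, y is the line along which they close (so a half turn about z gives the same grasp; the last joint's range is limited). The gripper opens to 85 mm and grips with 20 to 120 N. Pads are 22 mm wide; open, the fingers measure 114 mm over their backs; the gripper's body (76 mm by 85 mm) begins 54 mm behind the grasp point. The pads swing forward as they close: fully open they stand 13 mm farther back than shut.
Start: joints at [-1.428, 0.22, 1.526, -0, 1.395, -0.126], TCP at [0.166, -0.603, 0.231] pointing down, gripper open.
Joint ranges: [-2.98, 2.98], [-0.91, 2.08], [0.09, 2.57], [-1.24, 4.39], [0.2, 2.65], [-2.68, 2.68]. Speed limits (rad/s): [2.57, 2.57, 3.01, 3.14, 3.14, 3.14].

## Interface

Orientations are given as a unit quaternion [x, y, z, w].
In Python, from cell import arm gives the robot as it stands.
- The arm moves only by the tool move_arm, never from a script. Its arguments are lists of equal length, an entry for each row: "travel": the shift along the world's x, y, z in m, a list of three; "roll": the turn about the world's z in degrees; "claw": the finger opening in m, from 0 to 0.0854. In form: {"travel": [[tx, ty, tz], ...], "roll": [roll, ...], "claw": [claw, ...]}. A call has 1 to 5 rows; each row shifts and turns the commanded pose from where the row before left it; what a row does not reach is not made up. A row lasts 1/10 s, in which the tool goes at most 50 mm and 8.59 degrees, less where a joint would pass 70% of its speed; a pose out of reach is approached as far as the arm can. A call is refused whole if a number of a shift passes 0.05 or a number of a turn 8.59, either way. A call with a gripper value outside its range is refused whole. The fingers move at their own pace and stop on an object; "squeeze" is the grip in N (left out, the last holds). Time passes only in rows, so rows that do not move let the fingers close. It gives the time, the measured TCP pose, the force, the opening and the grip force at its end, in the units of the state.
- arm.observe(): the state, without advancing time (a new reading comes with each control period).
- arm.capture(name): name is "scene" or "top" or "wrist"; returns a dict with "frame" (400x640x3 uint8, blue, green, red), "K" (3x3 intrinsics, pixels), "eye" and "attitude" of the camera in the world. Camera axes: x right, y up, looking along -z (the intrinsics and any distortion apply to the point x, -y, -z); pixel columns grow to the right and rows downward; lengths in m; the calibration is good to about 2 mm. The wrist camera is an equidistant fisheye: a pixel r from the principal point sees the ray r / f radians off the axis. A picture is of the moment at which its call begins. There is no depth.
- arm.sign_off(): hands the job in; it is judged then, once.
The state is a dict: "time": time; "q": joint angles; "qd": joint speeds; "joint_torque": joint torques, N m; "eef_pos": TCP position; "eef_rot": TCP orientation; "ft_force": force on the tool from outside, world axes, zero at the start; "torque": the same for the moment, N m; "width": opening from 0.0 (shut) to 1.0 (fully open); "finger_force": force on a finger pad.
Only numpy, scipy, OpenCV 4.12 (cv2) and the standard library are available. Lean on these libraries where they do the work, as an engineer would, in place of code of your own. Each camera call takes 0.05 s, during which the arm holds its last target. There are 200 camera calls.

## Task

Fetch the black USB power meter from the back of the blue caddy: first lift the retaining bar out of its two brackets and lay it on the green mat, then stand the jar and the pot on the mat too, and only then take the meter out and lay it flat in the yellow tray. After that put the jar and the pot back upright, each in the spot where it stood, and last of all lay the bar back in its two brackets, grip side up. Keep jar and pot upright throughout, set things down rather than dropping them, and leave the red memory stick and the round tin alone.

Things in the scene. Friction and masses are not known exactly. Their poses are not given: they have to be found in the camera images.
- retaining_bar: Flat bare-steel bar 16 x 160 x 10 mm (x, y, z) with a red grip block 13 x 46 x 22 mm on the middle of its top (z = 10 to 32 mm, long along y); 0.12 kg. Origin: centre of the bar's underside, z up. Lies in the caddy's two brackets over jar and pot. Take it by the red grip from above, closing across the 13 mm (its x).
- jar: Round screw-lid jar, white with a black lid, 48 mm diameter, 51 mm tall, about 0.09 kg. Origin: centre of its underside, z up. Stands in the front row of the caddy, left or right.
- pot: Round white pot with a bright green ribbed screw lid, 40 mm diameter (body 37 mm, lid 40 mm from 20 mm height up), 30 mm tall, about 0.06 kg. Origin: centre of its underside, z up. Stands in the front row of the caddy beside the jar.
- meter: Black USB power meter lying flat behind jar and pot: 24 x 64 x 11 mm (x, y, z), 0.03 kg. Origin: middle of the 64 mm length, underside. Black body, 24 mm wide, from y = -18 to +32 mm; metal plug, 12 mm wide, from y = -19 to -32 mm. Take it across the 24 mm (its x) near y = +7 mm.
- caddy: Blue fixed caddy 100 x 176 mm, floor 4 mm. Origin: centre of underside, -x front. Jar and pot at x -12, y +-27 mm, either way; meter at x +30, 6 mm off, between 26 mm high cheeks at y +-40. Steel brackets at x -12, y +-68, 10 thick: open slots 24 wide in x, floor 59 above bench, straight to 78, flaring to 40 at 91. Bar seated: origin at (-12, 0, 59), its y along y. End rails 16 high at y +-86.
- green_mat: Green flat mat, fixed, 130 x 200 x 3 mm (x, y, z), rigid: the side area for the bar, the jar and the pot. Origin: centre of its underside, z up. It and the tray swap places between starts.
- yellow_tray: Yellow shallow open tray, fixed, outside 130 x 150 x 12 mm (x, y, z), walls and floor 4 mm thick. Origin: centre of its underside, z up.
- red_stick: Bystander: red USB memory stick, 16 x 50 x 8 mm, lying loose on the bench; not part of the job. Origin: centre of its underside.
- tin: Bystander: flat round whitish tin with a red-labelled lid, 47 mm diameter, 19 mm high, loose on the bench; not part of the job. Origin: centre of its underside. (Also left of the work, at world x 0.37 to 0.58, y 0.08 to 0.37 m, a fixed black phone holder on a gooseneck stands up to 0.28 m tall: carry the arm round or over it.)
Things that resemble listed ones, but are neither listed nor needed, are in the scene too. Several things look just like the pot: the one meant starts farthest to the robot's left.

How it is judged:
By the outcome, as a careful person would: the job done as asked, in the order asked, and still so for the second after the job is handed in, with the robot touching nothing.
It also fails if it takes over 144 s, if anything falls off the work surface, if the arm or the gripper's body presses on something with over 40 N, if the wrist force passes 120 N, or if a joint passes its speed limit or range.

## Working session

There is one attempt and no reset: what is moved stays moved. The work goes in short steps, Python scripts to look and compute and a tool call to move; the robot and the scene stay as the last step left them, time stands still between calls to the robot, and variables do not carry over. Pictures are saved under pics/ and viewed, at most 14 in all, crops included, and the job is handed in when it is done.

Besides the shell and the picture viewer there is one more tool, called after "Emit:" as name([rows], argument=value, ...), one row to a line, values as JSON. move_arm: Moves the arm, as the interface text tells. Its arguments: {"type":"object","properties":{"travel":{"type":"array"},"roll":{"type":"array"},"claw":{"type":"array"},"squeeze":{"type":"number"}},"required":["travel","roll","claw"]}

```bash
ls; mkdir -p pics; cat > h.py <<'E'
import numpy as np, cv2, os
from scipy.spatial.transform import Rotation as R
from cell import arm
def cap(n,save=None):
    c=arm.capture(n)
    np.savez(f'pics/{save or n}.npz',**{k:np.array(v) for k,v in c.items()})
    cv2.imwrite(f'pics/{save or n}.png',np.array(c['frame'])); return c
def load(n): return dict(np.load(f'pics/{n}.npz'))
def rot(c):
    a=np.array(c['attitude'],float); return a if a.shape==(3,3) else R.from_quat(a).as_matrix()
def ray(c,u,v,fish=False):
    K=np.array(c['K']); x=(u-K[0,2])/K[0,0]; y=(v-K[1,2])/K[1,1]
    if fish:
        r=np.hypot(x,y)+1e-12; d=np.array([x/r*np.sin(r),y/r*np.sin(r),np.cos(r)])
    else: d=np.array([x,y,1.])
    return rot(c)@np.array([d[0],-d[1],-d[2]])
def onz(c,u,v,z,fish=False):
    d=ray(c,u,v,fish); e=np.array(c['eye']); return e+d*(z-e[2])/d[2]
def proj(c,p,fish=False):
    q=rot(c).T@(np.array(p)-np.array(c['eye'])); d=np.array([q[0],-q[1],-q[2]]); K=np.array(c['K'])
    if fish:
        r=np.hypot(d[0],d[1])+1e-12; t=np.arctan2(r,d[2]); x,y=d[0]/r*t,d[1]/r*t
    else: x,y=d[0]/d[2],d[1]/d[2]
    return np.array([K[0,0]*x+K[0,2],K[1,1]*y+K[1,2]])
E
python3 - <<'E'
from h import *
print(arm.observe())
for n in ('scene','top'):
    c=cap(n,n+'0'); print(n,c['eye'],c['attitude'],c['K'],[k for k in c])
E
```

```text
pics
{'time': 0.0, 'q': array([-1.42812755e+00,  2.21232894e-01,  1.52761778e+00, -2.55555214e-05,
        1.39468297e+00, -1.26120271e-01]), 'qd': array([ 0.00021084, -0.00115052,  0.00082931, -0.00049689,  0.00061567,
       -0.00108921]), 'joint_torque': array([ 3.81861937e-04, -4.96902680e+01, -3.89396918e+01, -5.66606832e-05,
        1.11069769e-02,  1.25506023e-05]), 'eef_pos': array([ 0.16586701, -0.60196256,  0.23019151]), 'eef_rot': array([ 9.90981873e-01,  1.33992485e-01, -2.06075111e-05, -9.70354960e-04]), 'ft_force': array([ 0.04371377, -0.83697841,  0.80968254]), 'torque': array([0.01574257, 0.00655463, 0.03017423]), 'finger_force': 0.0, 'width': 1.0013373725784742}
scene [0.00369099 0.72813726 1.09624111] [-0.11406433  0.35516419  0.8777838  -0.30057166] [[502.71507386   0.         318.74890074]
 [  0.         502.71507386 193.8585677 ]
 [  0.           0.           1.        ]] ['frame', 'K', 'eye', 'attitude']
top [ 0.51904409 -0.06044618  1.07536742] [-0.02140204  0.02895547  0.71399418 -0.69922517] [[474.33061605   0.         320.59033889]
 [  0.         474.33061605 199.02027858]
 [  0.           0.           1.        ]] ['frame', 'K', 'eye', 'attitude']
```

View pics/top0.png

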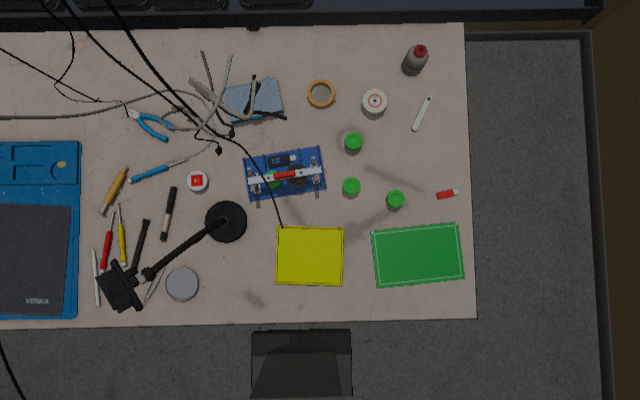

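View pics/scene0.png

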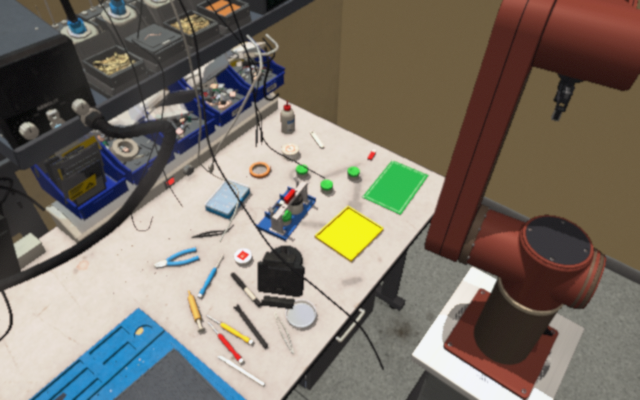

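The top view shows the caddy at about (285,173) with the red grip at (288,175), the tray at (310,256), the mat at (418,255), the tin at (198,181) and the red stick at (447,194). The things that could be the pot are green lids at (270,182) in the caddy, (353,142), (351,187) and (396,199). The leftmost is (270,182), in the caddy. I'll check that in a close crop.

```bash
python3 - <<'E'
from h import *
t=load('top0')['frame']; s=load('scene0')['frame']
a=cv2.resize(t[130:220,220:350],None,fx=6,fy=6,interpolation=cv2.INTER_CUBIC)[:300*2,:780]
b=cv2.resize(s[170:250,245:335],None,fx=4,fy=4,interpolation=cv2.INTER_CUBIC)
cv2.imwrite('pics/cropa.png',a); 
c=load('top0')
def blobs(c,lo,hi,z,name,mn=15):
    hsv=cv2.cvtColor(c['frame'],cv2.COLOR_BGR2HSV); m=cv2.inRange(hsv,lo,hi)
    n,l,st,ce=cv2.connectedComponentsWithStats(m)
    for i in range(1,n):
        if st[i,4]>=mn:
            pts=np.argwhere(l==i)[:,::-1].astype(np.float32); r=cv2.minAreaRect(pts)
            P=np.array([onz(c,u,v,z)[:2] for u,v in cv2.boxPoints(r)])
            print(name,st[i,4],ce[i].round(1),onz(c,*ce[i],z).round(4),'sides',np.linalg.norm(P[1]-P[0]).round(3),np.linalg.norm(P[2]-P[1]).round(3),'dirs',np.degrees(np.arctan2(*(P[1]-P[0])[::-1])).round(1))
blobs(c,(45,100,60),(75,255,255),.003,'green')
blobs(c,(24,120,100),(35,255,255),.012,'yellow',100)
blobs(c,(105,120,30),(130,255,255),.01,'blue',30)
hsv=cv2.cvtColor(c['frame'],cv2.COLOR_BGR2HSV)
blobs(c,(0,150,100),(6,255,255),.085,'red')
blobs(c,(174,150,100),(180,255,255),.085,'red2')
E
```

```text
green 244 [353.  140.4] [ 0.7283 -0.1497  0.003 ] sides 0.037 0.039 dirs -91.1
green 19 [270.2 171.9] [0.6596 0.0405 0.003 ] sides 0.02 0.005 dirs -91.1
green 243 [351.  185.4] [ 0.6251 -0.1425  0.003 ] sides 0.036 0.039 dirs -91.2
green 59 [273.9 184. ] [0.6317 0.0325 0.003 ] sides 0.028 0.012 dirs -81.6
green 248 [395.2 198. ] [ 0.5942 -0.2422  0.003 ] sides 0.039 0.038 dirs -46.4
green 4826 [417.1 254.5] [ 0.4657 -0.2874  0.003 ] sides 0.201 0.13 dirs -85.2
yellow 121 [120.7 242. ] [0.5082 0.3739 0.012 ] sides 0.009 0.083 dirs -85.7
yellow 3898 [309.1 255.3] [ 0.4697 -0.0444  0.012 ] sides 0.13 0.151 dirs -2.4
blue 1280 [292.7 170.1] [ 0.6618 -0.0109  0.01  ] sides 0.154 0.098 dirs -81.6
blue 369 [254.9 182.3] [0.6357 0.0746 0.01  ] sides 0.048 0.099 dirs -80.7
red 34 [420.6  51.2] [ 0.9031 -0.2931  0.085 ] sides 0.015 0.022 dirs -8.2
red 107 [284.1 173.5] [0.6448 0.0038 0.085 ] sides 0.043 0.012 dirs -79.7
red 109 [196.4 179.9] [0.635  0.1874 0.085 ] sides 0.023 0.021 dirs -91.1
red 102 [444.8 193.8] [ 0.5953 -0.3329  0.085 ] sides 0.033 0.013 dirs -77.2
red 145 [104.9 249.4] [0.4943 0.3764 0.085 ] sides 0.077 0.009 dirs -9.9
```

View pics/cropa.png

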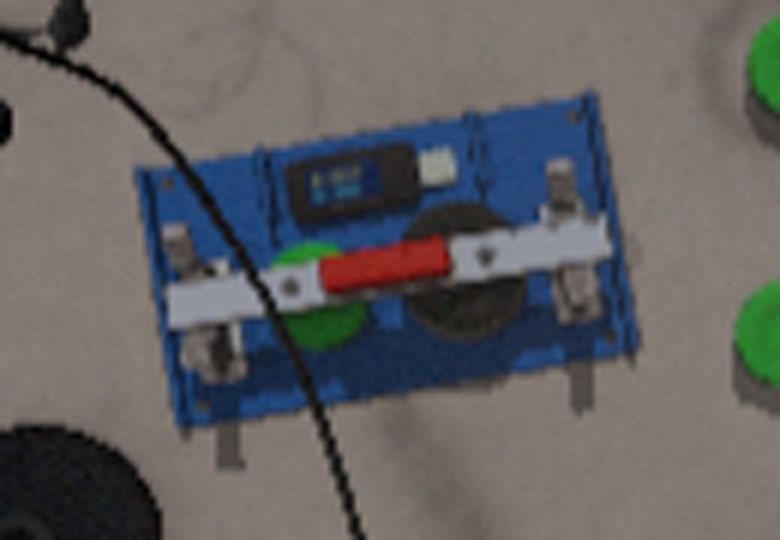

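The crop shows the pot (green lid, crop (320,295)) and the jar (dark lid, (465,270)) under the bar. The meter is behind them with its plug pointing right, at (350,185), and a black cable passes in front of the caddy. I need the cable's height, so I'll triangulate it.

```bash
python3 - <<'E'
from h import *
t=load('top0'); s=load('scene0')
g=cv2.cvtColor(s['frame'],cv2.COLOR_BGR2GRAY)
bg=cv2.morphologyEx(g,cv2.MORPH_CLOSE,np.ones((9,9)))
thin=bg.astype(int)-g
for uv in [(283,227),(280,215),(275,198),(268,182),(260,166),(250,152),(240,143),(232,137)]:
    out=[]
    for z in np.arange(0,.9,.01):
        P=onz(t,*uv,z); u,v=proj(s,P).round().astype(int)
        if 1<u<638 and 1<v<398 and thin[v-1:v+2,u-1:u+2].max()>35: out.append((round(z,2),u,v))
    print(uv,[(float(a),int(b),int(c)) for a,b,c in out])
E
```

```text
(283, 227) [(0.01, 319, 233), (0.02, 319, 231), (0.16, 323, 194), (0.17, 323, 191), (0.18, 323, 188), (0.21, 324, 180), (0.22, 324, 177)]
(280, 215) [(0.1, 312, 207), (0.11, 313, 205), (0.12, 313, 202), (0.13, 313, 200), (0.14, 314, 197), (0.22, 316, 174), (0.3, 319, 149), (0.31, 320, 146)]
(275, 198) [(0.04, 298, 219), (0.05, 298, 216), (0.06, 299, 214), (0.1, 300, 204), (0.11, 300, 201), (0.12, 301, 198), (0.13, 301, 196), (0.14, 301, 193), (0.15, 302, 190), (0.16, 302, 188), (0.17, 303, 185), (0.19, 303, 179), (0.2, 304, 176), (0.21, 304, 174), (0.22, 305, 171), (0.23, 305, 168), (0.24, 305, 165)]
(268, 182) [(0.09, 287, 203), (0.1, 287, 201), (0.11, 288, 198), (0.14, 289, 191), (0.15, 289, 188), (0.24, 294, 162), (0.25, 294, 159), (0.26, 295, 156), (0.27, 295, 153)]
(260, 166) [(0.02, 270, 218), (0.03, 270, 216), (0.04, 271, 213), (0.05, 271, 211), (0.06, 272, 209), (0.07, 272, 206), (0.08, 273, 204), (0.25, 282, 158), (0.26, 282, 155), (0.27, 283, 152), (0.33, 287, 133), (0.36, 289, 123), (0.39, 291, 112), (0.4, 291, 109)]
(250, 152) [(0.0, 255, 222), (0.18, 265, 177), (0.19, 26
[... 406 characters left out ...]
 102), (0.43, 275, 98), (0.44, 276, 94), (0.46, 277, 87), (0.47, 278, 83), (0.48, 279, 79), (0.49, 280, 75), (0.5, 281, 71), (0.51, 282, 67)]
(232, 137) [(0.06, 240, 211), (0.07, 241, 208), (0.08, 241, 206), (0.09, 242, 203), (0.1, 243, 201), (0.11, 243, 198), (0.12, 244, 195), (0.13, 245, 193), (0.14, 245, 190), (0.15, 246, 188), (0.2, 249, 174), (0.22, 251, 168), (0.23, 252, 165), (0.29, 256, 147), (0.3, 257, 144), (0.31, 258, 140), (0.32, 259, 137), (0.33, 260, 134), (0.34, 260, 131), (0.35, 261, 127), (0.37, 263, 120), (0.38, 264, 117), (0.39, 265, 114), (0.4, 266, 110), (0.41, 267, 106), (0.43, 269, 99), (0.45, 270, 91), (0.47, 272, 84), (0.48, 273, 80), (0.5, 275, 72), (0.51, 277, 68)]
```

```bash
python3 - <<'E'
from h import *
s=load('scene0')['frame']; 
cv2.imwrite('pics/crops.png',cv2.resize(s[150:400,180:420],None,fx=2.4,fy=2.4,interpolation=cv2.INTER_CUBIC))
E
```

```text
(no output)
```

View pics/crops.png

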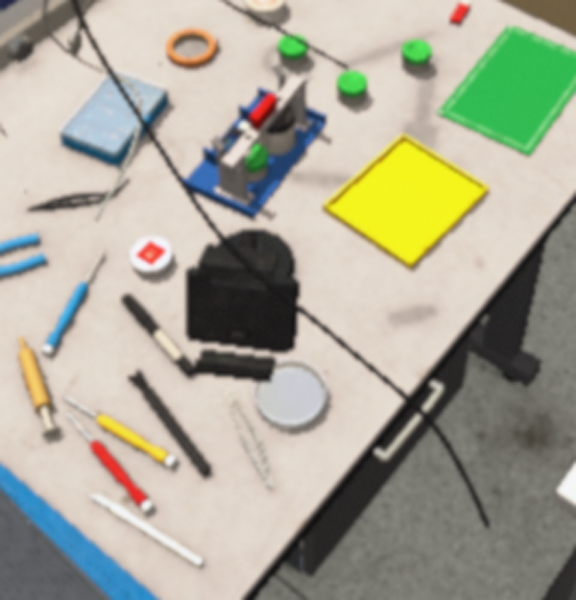

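A second look settles the cable. The one over the caddy ends at scene (324,178) and top (283,227), so it hangs at z of about 0.22–0.30; I'll watch forces near it. Next I move above the caddy for a wrist view.

Emit:
move_arm([
  [0.02, 0.025, 0.02],
  [0.03, 0.037, 0.015],
  [0.03, 0.037, 0.015],
  [0.03, 0.037, 0.01],
  [0.03, 0.037, 0],
], roll=[8.4, 8.4, 8.4, 8.4, 8.4], claw=[0.0854, 0.0854, 0.0854, 0.0854, 0.0854])

```text
time: 0.6
eef_pos: [0.3071, -0.4286, 0.2929]
eef_rot: [0.876, 0.483, 0.0, 0.001]
ft_force: [1.4, -0.3, 0.2]
width: 0.998
finger_force: 0.0
```

Emit:
move_arm([
  [0.03, 0.037, 0],
  [0.03, 0.037, 0],
  [0.03, 0.037, 0],
  [0.03, 0.037, 0],
  [0.03, 0.037, 0],
], roll=[8.4, 8.4, 8.4, 8.4, 8.0], claw=[0.0854, 0.0854, 0.0854, 0.0854, 0.0854])

```text
time: 1.1
eef_pos: [0.4567, -0.2427, 0.2911]
eef_rot: [0.647, 0.762, -0.0, -0.0]
ft_force: [0.3, -0.0, 0.1]
width: 1.002
finger_force: 0.0
```

Emit:
move_arm([
  [0.03, 0.037, 0],
  [0.03, 0.037, 0],
  [0.03, 0.037, 0],
  [0.03, 0.037, 0],
  [0.02, 0.02, 0],
], roll=[0, 0, 0, 0, 0], claw=[0.07, 0.07, 0.07, 0.07, 0.07])

```text
time: 1.6
eef_pos: [0.5971, -0.0732, 0.2907]
eef_rot: [0.648, 0.761, 0.0, -0.001]
ft_force: [-0.8, -1.1, 1.0]
width: 0.824
finger_force: 0.0
```

```bash
python3 - <<'E'
from h import *
o=arm.observe(); print(o['time'],o['q'].round(3),o['eef_pos'].round(4),o['ft_force'].round(2))
c=cap('wrist','w0'); print(c['eye'],c['attitude'],c['K'])
E
```

```text
1.6 [-2.540e-01  1.330e-01  1.515e+00  1.000e-03  1.494e+00 -4.130e-01] [ 0.5971 -0.0732  0.2907] [-0.84 -1.08  0.97]
[0.58529992 0.00549889 0.43300703] [-0.15627206 -0.01250048  0.07873889  0.98449122] [[309.70691629   0.         319.19259046]
 [  0.         309.70691629 201.05089479]
 [  0.           0.           1.        ]]
```

View pics/w0.png

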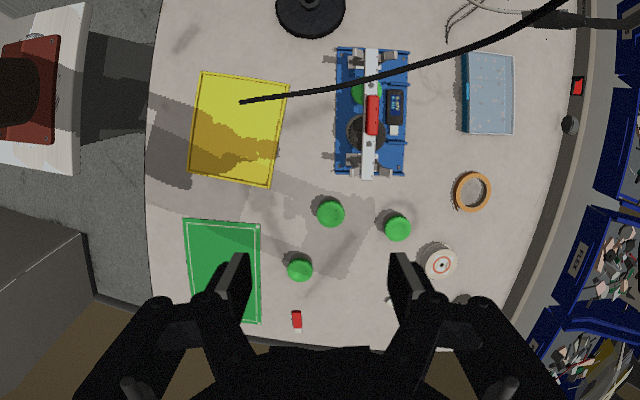

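The wrist view shows the caddy at (372,110) with the grip at (372,115), the meter at (394,107), the pot at (357,90) and the jar at (357,133). The cable crosses above from (240,101) to (560,5). Now I measure in both views.

```bash
cat >> h.py <<'E'
def tri(l):
    A=np.zeros((3,3));b=np.zeros(3)
    for c,u,v,f in l:
        d=ray(c,u,v,f); d/=np.linalg.norm(d); M=np.eye(3)-np.outer(d,d); A+=M; b+=M@np.array(c['eye'])
    return np.linalg.solve(A,b)
def mask(c,lo,hi,z,fish,mn=20,name='',win=None):
    hsv=cv2.cvtColor(c['frame'],cv2.COLOR_BGR2HSV); m=cv2.inRange(hsv,lo,hi)
    if win is not None:
        w=np.zeros_like(m); w[win[1]:win[3],win[0]:win[2]]=255; m&=w
    n,l,st,ce=cv2.connectedComponentsWithStats(m); out=[]
    for i in range(1,n):
        if st[i,4]>=mn:
            pts=np.argwhere(l==i)[:,::-1]
            P=np.array([onz(c,u,v,z,fish)[:2] for u,v in pts],np.float32)*1000
            r=cv2.minAreaRect(P); h=cv2.minEnclosingCircle(P)
            print(name,st[i,4],'px',ce[i].round(1),'mean',P.mean(0).round(1),'rect',np.round(r[0],1),np.round(r[1],1),round(r[2],1),'circ',np.round(h[0],1),round(h[1],1)); out.append((ce[i],P,r))
    return out
E
python3 - <<'E'
from h import *
t=load('top0'); w=load('w0')
print('cable end',tri([(t,283,227,0),(w,240,101,1)]),'cable',onz(w,375,79,.26,1))
mask(w,(0,130,70),(8,255,255),.091,1,name='grip',win=(350,80,390,150))
mask(t,(0,130,70),(8,255,255),.091,0,name='grip-top',win=(260,160,310,190))
mask(w,(40,100,40),(80,255,255),.003,1,100,'mat',(180,210,270,330))
mask(w,(40,100,40),(80,255,255),.030,1,30,'lids',(270,70,420,290))
mask(t,(40,100,40),(80,255,255),.030,0,30,'lids-top',(250,120,410,210))
mask(w,(22,100,40),(36,255,255),.012,1,200,'tray')
mask(w,(105,120,30),(130,255,255),.004,1,50,'blue',(320,40,415,185))
mask(w,(0,0,150),(180,40,255),.069,1,20,'steel',(355,40,385,185))
mask(w,(0,0,0),(180,110,60),.015,1,20,'black',(384,70,410,140))
g=w['frame'][40:185,320:420]
cv2.imwrite('pics/wc.png',cv2.resize(g,None,fx=4,fy=4,interpolation=cv2.INTER_CUBIC))
E
```

```text
cable end [ 0.53068808 -0.00072804  0.21846357] cable [0.61339648 0.0246759  0.26      ]
grip 431 px [372.4 115.3] mean [645.1   2.9] rect [645.2   3.2] [12.4 44.8] 10.5 circ [645.8   3.3] 22.6
grip-top 119 px [284.2 173.7] mean [643.8   3.2] rect [643.7   4.5] [13.2 44.2] 10.2 circ [644.1   4.5] 22.1
mat 3924 px [221.4 255.2] mean [ 464.8 -251.8] rect [ 467.9 -287.5] [128.5 199.1] 5.0 circ [ 466.1 -286.8] 114.2
lids 45 px [379.2  89.8] mean [658.6  37.2] rect [658.8  38.3] [ 4.  18.4] 10.0 circ [658.2  38.2] 9.3
lids 199 px [357.5  93.1] mean [631.5  27.4] rect [631.1  26.3] [15.5 26.2] 9.6 circ [634.4  26.8] 13.5
lids 595 px [330.1 213.2] mean [ 624.  -139.3] rect [ 624.5 -139.1] [37.6 38.5] 9.0 circ [ 624.  -139.9] 20.4
lids 536 px [396.9 227.7] mean [ 723.5 -146.3] rect [ 723.7 -146.8] [37.2 41.5] 54.3 circ [ 723.9 -146.4] 20.9
lids 488 px [299.5 269.3] mean [ 594.1 -235.5] rect [ 594.1 -236.1] [37.8 40.6] 9.7 circ [ 594.8 -235.8] 21.2
lids-top 244 px [353.  140.4] mean [ 723.  -147.5] rect [ 722.9 -147.5] [35.7 38.4] 88.6 circ [ 723.2 -147.4] 20.1
lids-top 243 px [351.  185.4] m
[... 991 characters left out ...]
[690.   13.7] rect [689.9  15.1] [13.  12.7] 11.0 circ [690.6  13.8] 7.8
steel 592 px [370.9  54.2] mean [634.8  74.4] rect [634.9  70.5] [34.6 42.5] 12.4 circ [634.5  73.3] 25.2
steel 23 px [359.3  67. ] mean [624.   56.3] rect [624.2  56.4] [8.2 2.4] 11.3 circ [624.2  56.2] 4.2
steel 132 px [371.   88.3] mean [641.7  34. ] rect [641.5  35. ] [14.2 15.8] 9.8 circ [641.4  35.5] 10.2
steel 776 px [368.5 164.2] mean [655.5 -56.2] rect [655.7 -48.9] [36.2 64.2] 10.8 circ [656.8 -50.6] 34.9
black 95 px [393.1  72.3] mean [676.   66.3] rect [679.   68.8] [35.1  8.3] 27.4 circ [680.2  66.4] 17.6
black 325 px [393.1 108.3] mean [684.8  17.4] rect [685.  20.] [24.  48.3] 10.9 circ [686.4  19.7] 25.3
```

View pics/wc.png

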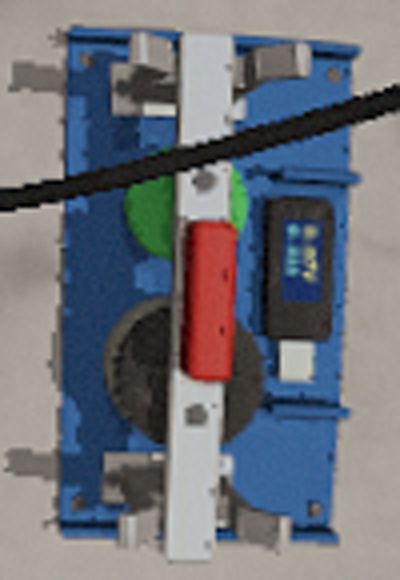

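Grip top centre is at about (0.6445, 0.0035), yaw about 10°, and the two views agree within 2 mm. The sizes fit (13×45 grip, 131×150 tray, 129×199 mat). Now I move over it, watching for cable contact.

Emit:
move_arm([
  [0.016, 0.026, -0.03],
  [0.016, 0.026, -0.03],
  [0.0155, 0.0245, -0.03],
  [0, 0, 0],
], roll=[0.8, 0, 0, 0], claw=[0.045, 0.045, 0.045, 0.045])

```text
time: 2.05
eef_pos: [0.6409, 0.0031, 0.1945]
eef_rot: [0.643, 0.766, -0.002, -0.005]
ft_force: [-0.9, -0.1, -0.5]
width: 0.527
finger_force: 0.0
```

```bash
python3 - <<'E'
from h import *
o=arm.observe(); print(o['time'],o['q'].round(3),o['joint_torque'].round(1),o['eef_pos'].round(4),o['eef_rot'].round(4),o['ft_force'].round(2),o['width'])
c=cap('wrist','w1')
mask(c,(0,130,70),(8,255,255),.091,1,name='grip')
E
```

```text
2.05 [-1.190e-01  2.920e-01  1.511e+00  1.000e-03  1.349e+00 -2.930e-01] [  0.8 -54.9 -41.4   0.2  -0.7   0.4] [0.6409 0.0031 0.1945] [ 0.643   0.7659 -0.0023 -0.0046] [-0.93 -0.1  -0.54] 0.5268979574238535
grip 181 px [357.1   3.4] mean [641.9 169. ] rect [641.1 169.8] [19.3  8.3] 1.6 circ [641.3 169.8] 10.3
grip 252 px [  1.7 161.7] mean [227.6 -17.2] rect [230.5  -9.1] [97.1 17.9] 82.0 circ [222.   -7.9] 48.5
grip 173 px [598.2 135.5] mean [924.4 129.2] rect [923.2 131. ] [20.8 23.4] 4.9 circ [922.6 131.1] 15.1
grip 750 px [325.2 198.5] mean [645.4   5.9] rect [645.3   5.9] [12.1 47.3] 8.6 circ [646.7   6.1] 23.6
grip 27 px [637.1 351.9] mean [1388.6 -216.9] rect [1386.  -217.1] [14.1 58.3] 69.2 circ [1386.6 -215.7] 29.2
```

View pics/w1.png

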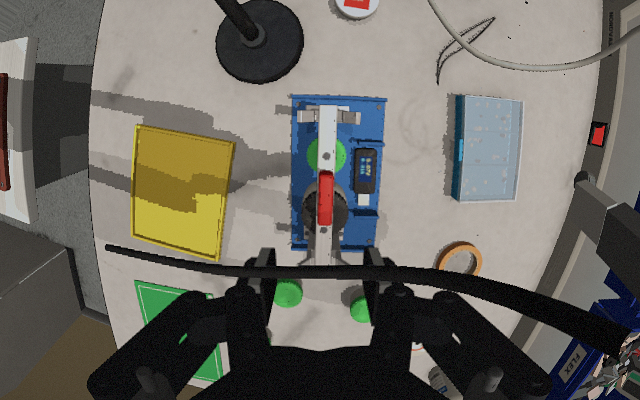

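The grip shows at (325,198) and the cable crosses at row 270 with no force on the tool. The pose is a few mm off the command, so I let it settle.

Emit:
move_arm([
  [0, 0, 0],
  [0, 0, 0],
], roll=[0, 0], claw=[0.04, 0.04])

```text
time: 2.3
eef_pos: [0.6441, -0.0012, 0.2032]
eef_rot: [0.645, 0.765, 0.001, 0.001]
ft_force: [-0.2, 0.6, 0.7]
width: 0.468
finger_force: 0.0
```

```bash
python3 - <<'E'
from h import *
o=arm.observe(); print(o['time'],o['q'].round(3),o['qd'].round(3),o['joint_torque'].round(1),o['eef_pos'].round(4),o['eef_rot'].round(4),o['ft_force'].round(2),o['width'])
c=cap('wrist','w2')
mask(c,(0,130,70),(8,255,255),.091,1,name='grip',win=(290,150,360,250))
mask(c,(105,120,30),(130,255,255),.004,1,150,'blue',(280,80,400,265))
mask(c,(0,0,0),(180,110,60),.015,1,40,'black',(345,140,385,215))
mask(c,(0,0,130),(180,40,255),.069,1,40,'steel',(300,95,345,270))
E
```

```text
2.3 [-0.124  0.283  1.505 -0.     1.351 -0.294] [-0.005 -0.009 -0.004  0.002 -0.001  0.001] [  0.4 -51.  -37.8   0.    0.   -0. ] [ 0.6441 -0.0012  0.2032] [6.445e-01 7.646e-01 6.000e-04 1.200e-03] [-0.17  0.57  0.68] 0.4682568086073573
grip 723 px [320.7 189.5] mean [645.4   5.7] rect [645.2   5.8] [12.3 46.5] 8.4 circ [645.2   5.8] 23.6
blue 6238 px [333.8 155.8] mean [658.4  21.4] rect [658.8   8.5] [101.5 174.2] 9.0 circ [658.   8.] 99.9
blue 175 px [359.8 163.7] mean [688.6  18.7] rect [688.3  21.2] [13.8 29. ] 11.3 circ [688.4  21.2] 15.6
black 401 px [356.3 164.3] mean [683.   19.2] rect [685.9  20.9] [23.4 49.2] 9.4 circ [685.1  20.8] 26.0
steel 1214 px [322.9 127. ] mean [638.6  57. ] rect [637.4  53.5] [60.3 27.9] 87.5 circ [641.7  53.8] 31.1
steel 99 px [304. 109.] mean [619.5  70.2] rect [619.5  70.2] [7.1 9. ] 9.3 circ [619.5  70.2] 5.7
steel 290 px [319.2 226.5] mean [651.5 -37.2] rect [651.5 -35.7] [14.6 23. ] 9.7 circ [651.4 -35.7] 13.6
steel 738 px [319.7 260.7] mean [658.4 -74.4] rect [660.6 -72.9] [45.4 22.3] 9.6 circ [661.1 -75.7] 24.2
```

Caddy rectangle: centre (658.8, 8.5) mm, 101×174, yaw 9°. That puts the bar at (647, 6.6), and the grip measures (645.3, 5.8), which is consistent. I go down and grip.

Emit:
move_arm([
  [0.001, 0.006, -0.03],
  [0, 0, -0.035],
  [0, 0, -0.03],
  [0, 0, -0.02],
  [0, 0, -0.01],
], roll=[-0.5, 0, 0, 0, 0], claw=[0.04, 0.04, 0.04, 0.04, 0.04], squeeze=40)

```text
time: 2.85
eef_pos: [0.6436, 0.0051, 0.0752]
eef_rot: [0.648, 0.762, -0.0, -0.001]
ft_force: [-0.8, 0.9, 0.5]
width: 0.465
finger_force: 0.0
```

Emit:
move_arm([
  [0, 0, -0.003],
  [0, 0, 0],
  [0, 0, 0],
  [0, 0, 0],
], roll=[0, 0, 0, 0], claw=[0.04, 0.03, 0.02, 0.005])

```text
time: 3.25
eef_pos: [0.6458, 0.0058, 0.0753]
eef_rot: [0.647, 0.762, 0.001, 0.001]
ft_force: [-0.4, -0.5, 0.7]
width: 0.146
finger_force: 39.8
```

Emit:
move_arm([
  [0, 0, 0],
  [0, 0, 0],
  [0, 0, 0],
], roll=[0, 0, 0], claw=[0.005, 0.005, 0.005])

```text
time: 3.55
eef_pos: [0.6458, 0.0057, 0.0753]
eef_rot: [0.647, 0.762, 0.001, 0.001]
ft_force: [-0.9, -0.9, 6.0]
width: 0.143
finger_force: 40.5
```

Bar gripped at 12 mm. I lift straight up, then carry it to the mat.

Emit:
move_arm([
  [0, 0, 0.01],
  [0, 0, 0.02],
  [0, 0, 0.03],
  [0, 0, 0.03],
  [0, 0, 0.02],
], roll=[0, 0, 0, 0, 0], claw=[0.005, 0.005, 0.005, 0.005, 0.005])

```text
time: 4.05
eef_pos: [0.6451, 0.006, 0.1862]
eef_rot: [0.647, 0.762, 0.001, 0.001]
ft_force: [-0.5, 0.1, -0.2]
width: 0.138
finger_force: 39.6
```

Emit:
move_arm([
  [-0.01, -0.02, 0],
  [-0.019, -0.04, 0],
  [-0.019, -0.04, 0],
  [-0.019, -0.04, 0],
  [-0.019, -0.04, 0],
], roll=[0, -1, -1, -1, -1.3], claw=[0.005, 0.005, 0.005, 0.005, 0.005])

```text
time: 4.55
eef_pos: [0.5573, -0.1751, 0.1836]
eef_rot: [0.676, 0.737, -0.0, -0.0]
ft_force: [-0.7, -0.3, -2.1]
width: 0.143
finger_force: 39.6
```

Emit:
move_arm([
  [-0.019, -0.04, -0.01],
  [-0.018, -0.04, -0.02],
  [-0.01, -0.029, -0.03],
  [0, 0, -0.03],
  [0, 0, -0.02],
], roll=[0, 0, 0, 0, 0], claw=[0.005, 0.005, 0.005, 0.005, 0.005])

```text
time: 5.05
eef_pos: [0.5097, -0.2835, 0.0713]
eef_rot: [0.677, 0.736, -0.0, -0.001]
ft_force: [-0.5, 0.6, -1.7]
width: 0.139
finger_force: 39.6
```

Emit:
move_arm([
  [0, 0, 0],
  [0, 0, 0],
], roll=[0, 0], claw=[0.005, 0.005])

```text
time: 5.25
eef_pos: [0.5114, -0.2829, 0.0736]
eef_rot: [0.676, 0.737, -0.0, -0.0]
ft_force: [0.2, -1.1, -0.8]
width: 0.139
finger_force: 39.6
```

```bash
python3 - <<'E'
from h import *
o=arm.observe(); print(o['time'],o['eef_pos'].round(4),o['eef_rot'].round(4),o['ft_force'].round(2),o['width'])
c=cap('wrist','w3')
mask(c,(40,100,40),(80,255,255),.003,1,400,'mat')
cap('scene','s3')
cv2.imwrite('pics/both3.png',np.vstack([c['frame'][:,:],])) 
E
```

```text
5.25 [ 0.5114 -0.2829  0.0736] [ 6.755e-01  7.373e-01 -0.000e+00 -3.000e-04] [ 0.16 -1.13 -0.76] 0.13858093004377264
mat 2236 px [500.7  42.8] mean [ 637.5 -134.9] rect [ 638.3 -134.5] [50.1 43.8] 25.2 circ [ 637.8 -133.7] 25.1
mat 1292 px [592.1  88. ] mean [ 749.6 -143. ] rect [ 750.6 -143.1] [54.4 43.5] 17.6 circ [ 750.4 -142.4] 27.3
mat 4388 px [260.9 146.5] mean [ 463.9 -238.1] rect [ 467.3 -282.8] [128.8 187.4] 4.9 circ [ 465.4 -283. ] 112.2
mat 22283 px [245.5 183.5] mean [ 455.6 -266.3] rect [ 467.1 -285.1] [111.4 174.5] 4.8 circ [ 467.1 -285.3] 103.3
mat 2570 px [445.7 174.1] mean [ 603.8 -243.3] rect [ 604.3 -244. ] [44.1 47.4] 78.5 circ [ 604.4 -243.7] 24.1
```

View pics/w3.png

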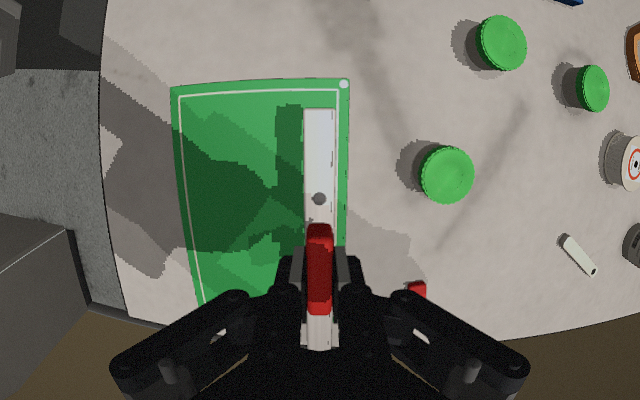

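The bar hangs straight over the mat's right strip at (319,200), grip up. I lower it.

Emit:
move_arm([
  [0, 0, -0.02],
  [0, 0, -0.02],
  [0, 0, -0.01],
  [0, 0, -0.003],
  [0, 0, 0],
], roll=[0, 0, 0, 0, 0], claw=[0.005, 0.005, 0.005, 0.005, 0.005])

```text
time: 5.85
eef_pos: [0.5119, -0.2832, 0.0209]
eef_rot: [0.675, 0.737, 0.0, 0.0]
ft_force: [0.8, 0.1, -1.0]
width: 0.139
finger_force: 39.6
```

Emit:
move_arm([
  [0, 0, -0.001],
  [0, 0, 0],
  [0, 0, 0],
], roll=[0, 0, 0], claw=[0.005, 0.005, 0.005])

```text
time: 6.15
eef_pos: [0.5119, -0.2834, 0.02]
eef_rot: [0.676, 0.737, 0.0, 0.001]
ft_force: [0.0, -0.7, -1.4]
width: 0.138
finger_force: 39.6
```

Emit:
move_arm([
  [0, 0, -0.001],
  [0, 0, 0],
], roll=[0, 0], claw=[0.005, 0.005])

```text
time: 6.35
eef_pos: [0.5119, -0.2834, 0.0193]
eef_rot: [0.676, 0.737, 0.0, 0.001]
ft_force: [-1.5, 0.7, 5.7]
width: 0.139
finger_force: 40.3
```

Emit:
move_arm([
  [0, 0, -0.001],
  [0, 0, 0],
], roll=[0, 0], claw=[0.005, 0.005])

```text
time: 6.55
eef_pos: [0.5119, -0.2834, 0.0192]
eef_rot: [0.676, 0.737, -0.0, 0.0]
ft_force: [-5.1, 2.7, 13.1]
width: 0.139
finger_force: 41.5
```

Emit:
move_arm([
  [0, 0, 0.001],
  [0, 0, 0],
  [0, 0, 0],
  [0, 0, 0.03],
  [0, 0, 0.04],
], roll=[0, 0, 0, 0, 0], claw=[0.025, 0.03, 0.03, 0.03, 0.04])

```text
time: 7.05
eef_pos: [0.5093, -0.2815, 0.0859]
eef_rot: [0.676, 0.737, -0.0, -0.003]
ft_force: [0.4, -0.8, 0.5]
width: 0.468
finger_force: 0.0
```

Emit:
move_arm([
  [0, 0, 0.05],
  [0.019, 0.04, 0.03],
  [0.019, 0.04, 0.02],
  [0.019, 0.04, 0.01],
  [0.019, 0.04, 0],
], roll=[1, 1, 1, 1, 0], claw=[0.06, 0.06, 0.06, 0.06, 0.06])

```text
time: 7.55
eef_pos: [0.588, -0.1248, 0.1989]
eef_rot: [0.65, 0.76, 0.001, 0.002]
ft_force: [0.8, -0.5, 0.0]
width: 0.705
finger_force: 0.0
```

Emit:
move_arm([
  [0.019, 0.04, 0],
  [0.019, 0.04, 0],
  [0.019, 0.03, 0],
  [0, 0, 0],
  [0, 0, 0],
], roll=[0, 0, 0, 0, 0], claw=[0.065, 0.065, 0.065, 0.065, 0.065])

```text
time: 8.05
eef_pos: [0.6431, -0.015, 0.1956]
eef_rot: [0.649, 0.761, -0.001, -0.0]
ft_force: [0.6, -0.4, -1.2]
width: 0.757
finger_force: 0.0
```

```bash
python3 - <<'E'
from h import *
o=arm.observe(); print(o['time'],o['eef_pos'].round(4),o['eef_rot'].round(4),o['ft_force'].round(2),o['width'])
c=cap('wrist','w4'); t=cap('top','t4')
W=(270,60,420,300)
mask(c,(105,120,30),(130,255,255),.004,1,150,'blue',W)
mask(c,(40,100,40),(80,255,255),.034,1,100,'potlid',W)
mask(c,(0,0,0),(180,110,75),.055,1,100,'black@55',W)
mask(c,(0,0,0),(180,110,75),.015,1,100,'black@15',W)
cv2.imwrite('pics/w4c.png',cv2.resize(c['frame'][60:290,250:430],None,fx=3,fy=2.6*1,interpolation=cv2.INTER_CUBIC)[:600])
E
```

```text
8.05 [ 0.6431 -0.015   0.1956] [ 6.487e-01  7.610e-01 -5.000e-04 -3.000e-04] [ 0.58 -0.41 -1.16] 0.7570179713220532
blue 5764 px [334.5 129.4] mean [652.   38.5] rect [656.3  24. ] [101.2 143.8] 9.0 circ [655.8  23.6] 87.3
blue 202 px [364.6 152.1] mean [688.5  19.5] rect [688.2  21.3] [14.4 27.9] 9.9 circ [688.5  21.4] 15.3
blue 784 px [359.2 223. ] mean [699.  -63.3] rect [698.7 -62.3] [42.4 33. ] 9.0 circ [699.9 -64.7] 24.7
blue 197 px [298.9 227.9] mean [630.2 -80.4] rect [630.4 -79.2] [18.3 20.8] 3.2 circ [629.5 -80.3] 12.1
potlid 1245 px [324.8 135.7] mean [641.6  33.1] rect [641.4  33.2] [38.4 38.7] 9.3 circ [641.8  33.1] 19.9
potlid 784 px [286.6 279.4] mean [ 624.7 -134.6] rect [ 624.5 -135.2] [36.4 40.8] 7.6 circ [ 624.9 -135. ] 21.0
potlid 508 px [367.7 291. ] mean [ 721.7 -136.3] rect [ 721.9 -134.9] [38.2 26.4] 6.8 circ [ 722.9 -140. ] 20.0
black@55 622 px [363.4 153.7] mean [679.1  24.6] rect [679.2  26.1] [20.4 43.4] 9.5 circ [679.   25.6] 22.6
black@55 4005 px [337.  202.4] mean [663.2 -26.3] rect [672.1 -31.1] [148.5  78.5] 9.0 circ [670.7 -27.7] 75.8
black@55 1104 px [401.3 276.5] mean [748.7 -99.5] rect [ 747.9 -100.4] [42.6 70.4] 18.1 circ [750.7 -99.4] 39.7
black@55 181 px [361.7 280.2] mean [ 705.4 -109.1] rect [ 705.2 -112. ] [33.3 19. ] 34.6 circ [ 708.2 -116.3] 17.1
black@15 622 px [363.4 153.7] mean [685.8  19. ] rect [686.   20.7] [23.3 49.6] 9.5 circ [685.7  20.2] 25.8
black@15 4005 px [337.  202.4] mean [667.7 -39. ] rect [677.9 -44.6] [169.5  89.6] 9.0 circ [676.2 -40.7] 86.5
black@15 1104 px [401.3 276.5] mean [ 765.3 -122.6] rect [ 764.4 -123.6] [48.6 80.3] 18.1 circ [ 767.6 -122.5] 45.3
black@15 181 px [361.7 280.2] mean [ 715.9 -133.6] rect [ 715.6 -136.9] [38.  21.7] 34.6 circ [ 719.1 -141.8] 19.5
```

View pics/w4.png

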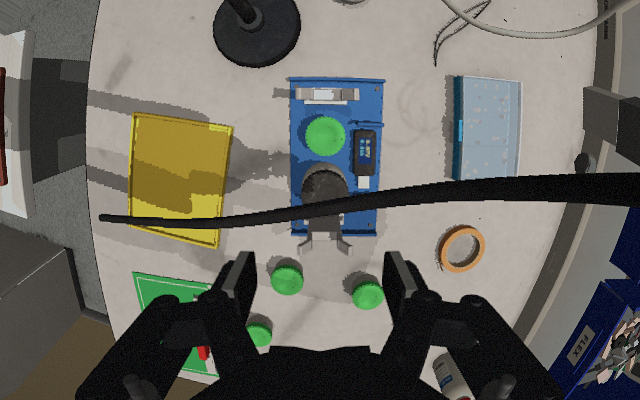

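The pot lid measures (641.5, 33.1), and the caddy geometry predicts (642.7, 33.3). The jar lid, at (325,187), is partly behind the cable, so I fit its visible rim.

```bash
python3 - <<'E'
from h import *
from scipy.optimize import least_squares
c=load('w4'); g=cv2.cvtColor(c['frame'],cv2.COLOR_BGR2HSV)
pts=[]
p0=proj(c,(.650,-.021,.055),1); print('pred px',p0)
V=g[:,:,2].astype(float); S=g[:,:,1].astype(float)
# walk outward along rays from predicted centre; boundary = saturation jump to blue
for a in np.radians(np.arange(0,360,6)):
    for r in np.arange(14,34,.5):
        P=proj(c,(.650+r/1000*np.cos(a),-.021+r/1000*np.sin(a),.055),1); u,v=P.round().astype(int)
        if S[v,u]>140 and 100<g[v,u,0]<130: pts.append((np.degrees(a),r)); break
print([(int(a),float(r)) for a,r in pts])
A=np.array(pts); A=A[(A[:,1]>17)&(A[:,1]<31)]
xy=np.c_[650+A[:,1]*np.cos(np.radians(A[:,0])),-21+A[:,1]*np.sin(np.radians(A[:,0]))]
f=lambda p:np.hypot(xy[:,0]-p[0],xy[:,1]-p[1])-24
s=least_squares(f,[650,-21],loss='soft_l1'); print(s.x,np.abs(s.fun).max(),len(xy))
E
```

```text
pred px [324.60209666 195.39210039]
[(6, 20.5), (12, 24.0), (18, 23.5), (24, 24.0), (29, 23.5), (36, 24.5), (42, 25.5), (48, 26.5), (54, 28.0), (59, 28.0), (66, 30.5), (72, 31.0), (78, 31.5), (84, 32.5), (90, 32.5), (96, 33.0), (102, 33.0), (108, 33.5), (114, 33.5), (119, 32.5), (126, 32.0), (132, 31.5), (138, 30.5), (144, 28.5), (150, 28.0), (156, 26.5), (162, 26.0), (168, 25.0), (174, 23.0), (180, 24.5), (186, 24.5), (192, 24.5), (198, 23.5), (204, 24.0), (210, 25.0), (318, 30.0), (324, 28.0), (330, 29.5), (336, 30.5)]
[648.99406116 -17.33898171] 9.26034314478325 28
```

Lid edges at ±x lie 24 mm either side of 650, which confirms x. The +y edge is the jar's side wall, so I use the caddy geometry for y (-21). Down to the jar.

Emit:
move_arm([
  [0.007, -0.006, -0.03],
  [0, 0, -0.04],
  [0, 0, -0.04],
  [0, 0, -0.02],
  [0, 0, 0],
], roll=[0, 0, 0, 0, 0], claw=[0.07, 0.07, 0.07, 0.07, 0.07])

```text
time: 8.65
eef_pos: [0.6464, -0.0229, 0.0618]
eef_rot: [0.65, 0.76, -0.002, -0.003]
ft_force: [-0.5, 0.2, 0.4]
width: 0.818
finger_force: 0.0
```

Emit:
move_arm([
  [0, 0, 0],
  [0, 0, 0],
], roll=[0, 0], claw=[0.07, 0.07])

```text
time: 8.85
eef_pos: [0.6518, -0.0226, 0.0688]
eef_rot: [0.65, 0.76, 0.001, 0.002]
ft_force: [-0.3, 0.4, 0.5]
width: 0.821
finger_force: 0.0
```

```bash
python3 - <<'E'
from h import *
o=arm.observe(); print(o['time'],o['eef_pos'].round(4),o['eef_rot'].round(4),o['ft_force'].round(2),o['width'])
c=cap('wrist','w5')
E
```

```text
8.85 [ 0.6518 -0.0226  0.0688] [0.6498 0.7601 0.001  0.0016] [-0.27  0.39  0.54] 0.8207148850468606
```

View pics/w5.png

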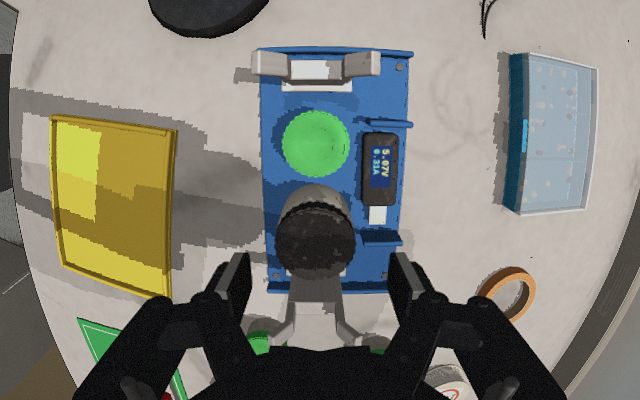

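Clear view: the jar lid is at about (316,241), the pot lid at (316,143) and the meter at (379,175). I measure these again from close.

```bash
python3 - <<'E'
from h import *
c=load('w5')
for p in [(316,241),(275,241),(357,241),(316,204),(316,279)]: print(p,(onz(c,*p,.055,1)*1000).round(1))
mask(c,(40,100,40),(80,255,255),.034,1,1000,'potlid',(250,90,420,190))
mask(c,(0,0,0),(180,110,75),.015,1,300,'meter',(355,125,410,215))
mask(c,(105,120,30),(130,255,255),.004,1,1000,'blue',(240,40,420,300))
g=cv2.cvtColor(c['frame'],cv2.COLOR_BGR2HSV); m=cv2.inRange(g,(0,0,0),(180,255,72)); m[:,:268]=0; m[:,362:]=0; m[:195]=0; m[285:]=0
m=cv2.morphologyEx(m,cv2.MORPH_OPEN,np.ones((5,5)))
n,l,st,ce=cv2.connectedComponentsWithStats(m); i=1+st[1:,4].argmax(); print('lid',st[i],ce[i],(onz(c,*ce[i],.055,1)*1000).round(1))
E
```

```text
(316, 241) [650.1 -17.5  55. ]
(275, 241) [627.4 -21.2  55. ]
(357, 241) [672.8 -14.1  55. ]
(316, 204) [646.8   4.   55. ]
(316, 279) [653.9 -42.3  55. ]
potlid 3538 px [315.4 143.2] mean [641.8  33.2] rect [641.8  33.1] [38.7 38.5] 8.7 circ [641.8  33. ] 19.7
meter 1558 px [377.6 170.8] mean [685.1  19.2] rect [685.8  20.5] [24.2 49.4] 10.0 circ [686.3  20.5] 26.1
blue 16347 px [337.2 157.8] mean [659.2  19.6] rect [659.6   4.7] [105.1 184.8] 8.5 circ [658.8   5. ] 105.0
lid [ 275  202   80   79 4983] [314.44350793 241.04675898] [649.2 -17.6  55. ]
```

Emit:
move_arm([
  [-0.002, 0.002, -0.015],
  [0, 0, -0.015],
  [0, 0, -0.008],
  [0, 0, -0.003],
  [0, 0, 0],
], roll=[0, 0, 0, 0, 0], claw=[0.07, 0.07, 0.07, 0.07, 0.07])

```text
time: 9.4
eef_pos: [0.6474, -0.0195, 0.024]
eef_rot: [0.649, 0.76, -0.001, -0.001]
ft_force: [0.1, 0.3, 0.8]
width: 0.821
finger_force: 0.0
```

Emit:
move_arm([
  [0, 0, 0],
  [0, 0, 0],
  [0, 0, 0],
  [0, 0, 0],
  [0, 0, 0],
], roll=[0, 0, 0, 0, 0], claw=[0.058, 0.052, 0.04, 0.04, 0.04], squeeze=30)

```text
time: 9.9
eef_pos: [0.649, -0.0198, 0.0263]
eef_rot: [0.649, 0.76, 0.0, 0.001]
ft_force: [0.5, 0.0, 3.9]
width: 0.549
finger_force: 31.3
```

Jar gripped at 47 mm. I lift it and carry it to the mat, target (0.443, -0.244).

Emit:
move_arm([
  [0, 0, 0.01],
  [0, 0, 0.025],
  [0, 0, 0.035],
  [0, 0, 0.03],
  [0, 0, 0.015],
], roll=[0, 0, 0, 0, 0], claw=[0.04, 0.04, 0.04, 0.04, 0.04])

```text
time: 10.4
eef_pos: [0.6496, -0.0199, 0.144]
eef_rot: [0.649, 0.76, 0.001, 0.002]
ft_force: [1.0, -0.5, -1.1]
width: 0.548
finger_force: 31.1
```

Emit:
move_arm([
  [-0.012, -0.014, 0],
  [-0.025, -0.027, 0],
  [-0.028, -0.03, 0],
  [-0.028, -0.03, 0],
  [-0.028, -0.03, 0],
], roll=[0, 0, 0, 0, 0], claw=[0.04, 0.04, 0.04, 0.04, 0.04])

```text
time: 10.9
eef_pos: [0.5254, -0.1512, 0.1395]
eef_rot: [0.649, 0.761, -0.0, -0.001]
ft_force: [-0.3, -0.0, -1.5]
width: 0.545
finger_force: 31.2
```

Emit:
move_arm([
  [-0.028, -0.03, 0],
  [-0.028, -0.03, 0],
  [-0.02, -0.022, 0],
  [-0.009, -0.011, 0],
  [0, 0, -0.02],
], roll=[0, 0, 0, 0, 0], claw=[0.04, 0.04, 0.04, 0.04, 0.04])

```text
time: 11.4
eef_pos: [0.4429, -0.2463, 0.1225]
eef_rot: [0.65, 0.76, 0.0, 0.003]
ft_force: [0.7, -0.5, -0.2]
width: 0.547
finger_force: 31.3
```

Emit:
move_arm([
  [0, 0, -0.035],
  [0, 0, -0.03],
  [0, 0, -0.015],
  [0, 0, -0.006],
  [0, 0, 0],
], roll=[0, 0, 0, 0, 0], claw=[0.04, 0.04, 0.04, 0.04, 0.04])

```text
time: 11.9
eef_pos: [0.4418, -0.2428, 0.0334]
eef_rot: [0.649, 0.761, 0.0, -0.001]
ft_force: [0.8, -0.7, 0.5]
width: 0.546
finger_force: 31.2
```

Emit:
move_arm([
  [0, 0, 0],
  [0, 0, 0],
], roll=[0, 0], claw=[0.04, 0.04])

```text
time: 12.1
eef_pos: [0.4433, -0.2442, 0.0357]
eef_rot: [0.649, 0.76, 0.0, 0.001]
ft_force: [-0.2, -0.5, -1.2]
width: 0.548
finger_force: 31.2
```

Emit:
move_arm([
  [0, 0, -0.005],
  [0, 0, -0.004],
  [0, 0, 0],
  [0, 0, -0.001],
  [0, 0, 0],
], roll=[0, 0, 0, 0, 0], claw=[0.04, 0.04, 0.04, 0.04, 0.04])

```text
time: 12.6
eef_pos: [0.4424, -0.2438, 0.0252]
eef_rot: [0.649, 0.76, -0.0, -0.0]
ft_force: [-3.2, 1.9, 8.4]
width: 0.545
finger_force: 32.1
```

Emit:
move_arm([
  [0, 0, -0.001],
  [0, 0, 0],
], roll=[0, 0], claw=[0.04, 0.04])

```text
time: 12.8
eef_pos: [0.4424, -0.2438, 0.0252]
eef_rot: [0.649, 0.76, -0.0, -0.0]
ft_force: [-7.0, 4.2, 16.5]
width: 0.548
finger_force: 32.9
```

Emit:
move_arm([
  [0, 0, 0.0015],
  [0, 0, 0],
  [0, 0, 0],
  [0, 0, 0],
  [0, 0, 0.02],
], roll=[0, 0, 0, 0, 0], claw=[0.055, 0.065, 0.065, 0.065, 0.065])

```text
time: 13.3
eef_pos: [0.44, -0.242, 0.0423]
eef_rot: [0.649, 0.76, -0.0, -0.003]
ft_force: [0.2, -0.2, 0.5]
width: 0.761
finger_force: 0.0
```

Emit:
move_arm([
  [0, 0, 0.045],
  [0, 0, 0.05],
  [0.022, 0.03, 0],
  [0.028, 0.038, 0],
  [0.028, 0.038, 0],
], roll=[0, 0, 0, 0, 0], claw=[0.065, 0.065, 0.065, 0.065, 0.065])

```text
time: 13.8
eef_pos: [0.5212, -0.137, 0.1405]
eef_rot: [0.65, 0.76, 0.0, 0.001]
ft_force: [-0.3, 0.3, 0.0]
width: 0.762
finger_force: 0.0
```

Emit:
move_arm([
  [0.028, 0.038, 0],
  [0.028, 0.038, 0],
  [0.028, 0.038, 0],
  [0.028, 0.038, 0],
  [0.01, 0.016, 0],
], roll=[0, 0, 0, 0, 0], claw=[0.06, 0.06, 0.06, 0.06, 0.06])

```text
time: 14.3
eef_pos: [0.6438, 0.0339, 0.1395]
eef_rot: [0.648, 0.761, 0.001, -0.0]
ft_force: [0.0, -1.2, -0.8]
width: 0.705
finger_force: 0.0
```

Emit:
move_arm([
  [0, 0, -0.04],
  [0, 0, -0.025],
  [0, 0, 0],
  [0, 0, 0],
  [0, 0, 0],
], roll=[0, 0, 0, 0, 0], claw=[0.06, 0.06, 0.06, 0.06, 0.06])

```text
time: 14.8
eef_pos: [0.6435, 0.0297, 0.0769]
eef_rot: [0.65, 0.76, 0.001, 0.001]
ft_force: [0.4, -0.5, 1.3]
width: 0.703
finger_force: 0.0
```

```bash
python3 - <<'E'
from h import *
o=arm.observe(); print(o['time'],o['eef_pos'].round(4),o['eef_rot'].round(4),o['ft_force'].round(2),o['width'])
c=cap('wrist','w6')
print('expected lid px',proj(c,(.6418,.033,.034),1))
mask(c,(40,100,40),(80,255,255),.034,1,1000,'potlid',(250,150,420,330))
mask(c,(0,0,0),(180,110,75),.015,1,300,'meter',(340,150,450,330))
E
```

```text
14.8 [0.6435 0.0297 0.0769] [0.6497 0.7602 0.0008 0.0012] [ 0.35 -0.47  1.32] 0.7034938664603213
expected lid px [315.83988695 224.24315833]
potlid 2760 px [315.9 221. ] mean [641.5  35. ] rect [641.4  34.5] [38.2 40.4] 8.9 circ [641.8  34.5] 20.6
meter 4050 px [399.1 281.3] mean [718.6 -16.6] rect [720.9 -12.4] [ 58.2 150.4] 34.0 circ [726.6  -8.6] 76.8
```

View pics/w6.png

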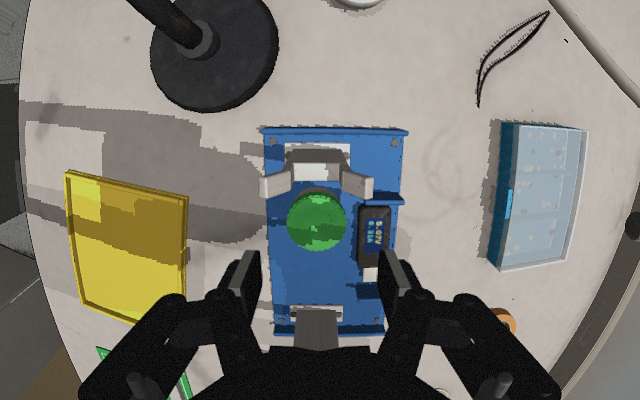

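The pot lid is at (316,221), expected (316,224). The tool sits 4 mm toward the caddy centre, which clears the left bracket. Down to the pot.

Emit:
move_arm([
  [-0.0015, 0, -0.025],
  [0, 0, -0.02],
  [0, 0, -0.007],
  [0, 0, 0],
  [0, 0, 0],
], roll=[0, 0, 0, 0, 0], claw=[0.06, 0.06, 0.06, 0.06, 0.06])

```text
time: 15.35
eef_pos: [0.6419, 0.0302, 0.0244]
eef_rot: [0.649, 0.76, 0.001, 0.001]
ft_force: [0.0, 0.4, -0.6]
width: 0.702
finger_force: 0.0
```

Emit:
move_arm([
  [0, 0, -0.002],
  [0, 0, 0],
  [0, 0, 0],
  [0, 0, 0],
  [0, 0, 0],
], roll=[0, 0, 0, 0, 0], claw=[0.05, 0.044, 0.03, 0.03, 0.03], squeeze=30)

```text
time: 15.85
eef_pos: [0.6415, 0.0303, 0.0219]
eef_rot: [0.649, 0.76, 0.0, 0.001]
ft_force: [-1.2, 0.3, 5.2]
width: 0.446
finger_force: 30.1
```

Pot gripped. I lift it and carry it to the mat, target (0.451, -0.333).

Emit:
move_arm([
  [0, 0, 0.01],
  [0, 0, 0.025],
  [0, 0, 0.035],
  [0, 0, 0.03],
  [0, 0, 0.015],
], roll=[0, 0, 0, 0, 0], claw=[0.03, 0.03, 0.03, 0.03, 0.03])

```text
time: 16.35
eef_pos: [0.6423, 0.0303, 0.1396]
eef_rot: [0.649, 0.76, 0.001, 0.002]
ft_force: [1.1, 0.1, 0.4]
width: 0.445
finger_force: 30.2
```

Emit:
move_arm([
  [-0.007, -0.014, 0],
  [-0.014, -0.028, 0],
  [-0.019, -0.036, 0],
  [-0.019, -0.036, 0],
  [-0.019, -0.036, 0],
], roll=[0, 0, 0, 0, 0], claw=[0.03, 0.03, 0.03, 0.03, 0.03])

```text
time: 16.85
eef_pos: [0.5597, -0.121, 0.1332]
eef_rot: [0.649, 0.76, -0.001, -0.002]
ft_force: [-0.3, -0.9, 0.0]
width: 0.448
finger_force: 30.3
```

Emit:
move_arm([
  [-0.019, -0.036, 0],
  [-0.019, -0.036, 0],
  [-0.019, -0.036, 0],
  [-0.019, -0.036, 0],
  [-0.019, -0.036, 0],
], roll=[0, 0, 0, 0, 0], claw=[0.03, 0.03, 0.03, 0.03, 0.03])

```text
time: 17.35
eef_pos: [0.4647, -0.3005, 0.1334]
eef_rot: [0.65, 0.76, -0.0, -0.002]
ft_force: [0.2, 0.8, -0.4]
width: 0.443
finger_force: 30.3
```

Emit:
move_arm([
  [-0.012, -0.022, 0],
  [-0.005, -0.012, 0],
  [0, 0, -0.02],
  [0, 0, -0.04],
  [0, 0, -0.03],
], roll=[0, 0, 0, 0, 0], claw=[0.03, 0.03, 0.03, 0.03, 0.03])

```text
time: 17.85
eef_pos: [0.4494, -0.3325, 0.043]
eef_rot: [0.649, 0.76, 0.0, -0.001]
ft_force: [0.3, 1.0, -1.1]
width: 0.445
finger_force: 30.3
```

Emit:
move_arm([
  [0, 0, -0.015],
  [0, 0, 0],
  [0, 0, 0],
], roll=[0, 0, 0], claw=[0.03, 0.03, 0.03])

```text
time: 18.15
eef_pos: [0.4511, -0.3337, 0.0312]
eef_rot: [0.649, 0.761, 0.0, 0.0]
ft_force: [0.5, -0.6, -0.4]
width: 0.44
finger_force: 30.3
```

Emit:
move_arm([
  [0, 0, -0.005],
  [0, 0, -0.003],
  [0, 0, 0],
  [0, 0, -0.001],
  [0, 0, 0],
], roll=[0, 0, 0, 0, 0], claw=[0.03, 0.03, 0.03, 0.03, 0.03])

```text
time: 18.65
eef_pos: [0.4509, -0.3338, 0.0221]
eef_rot: [0.649, 0.76, -0.0, 0.0]
ft_force: [0.1, 1.1, -0.8]
width: 0.446
finger_force: 30.3
```

Emit:
move_arm([
  [0, 0, -0.001],
  [0, 0, 0],
], roll=[0, 0], claw=[0.03, 0.03])

```text
time: 18.85
eef_pos: [0.4509, -0.3338, 0.021]
eef_rot: [0.649, 0.76, 0.0, 0.0]
ft_force: [0.6, 0.2, -0.0]
width: 0.447
finger_force: 30.3
```

Emit:
move_arm([
  [0, 0, -0.001],
  [0, 0, 0],
], roll=[0, 0], claw=[0.03, 0.03])

```text
time: 19.05
eef_pos: [0.4509, -0.3339, 0.0209]
eef_rot: [0.649, 0.76, -0.0, 0.0]
ft_force: [-2.1, 2.4, 8.0]
width: 0.446
finger_force: 31.0
```

Emit:
move_arm([
  [0, 0, 0.001],
  [0, 0, 0],
  [0, 0, 0],
  [0, 0, 0.02],
  [0, 0, 0.045],
], roll=[0, 0, 0, 0, 0], claw=[0.05, 0.055, 0.055, 0.055, 0.055])

```text
time: 19.55
eef_pos: [0.4478, -0.3309, 0.082]
eef_rot: [0.649, 0.76, 0.0, -0.005]
ft_force: [0.4, -0.4, -1.1]
width: 0.639
finger_force: 0.0
```

Emit:
move_arm([
  [0, 0, 0.05],
  [0.0235, 0.0355, 0],
  [0.0235, 0.0355, 0],
  [0.0235, 0.0355, 0],
  [0.0235, 0.0355, 0],
], roll=[0, 0.5, 0, 0, 0], claw=[0.05, 0.05, 0.05, 0.05, 0.05])

```text
time: 20.05
eef_pos: [0.5454, -0.1903, 0.1359]
eef_rot: [0.646, 0.763, 0.0, 0.0]
ft_force: [0.8, -1.4, 0.2]
width: 0.582
finger_force: 0.0
```

Emit:
move_arm([
  [0.0235, 0.0355, 0],
  [0.0235, 0.0355, 0],
  [0.0235, 0.0355, 0],
  [0.0235, 0.0355, 0],
  [0.0235, 0.0355, 0],
], roll=[0, 0, 0, 0, 0], claw=[0.05, 0.05, 0.05, 0.05, 0.05])

```text
time: 20.55
eef_pos: [0.6629, -0.0125, 0.1355]
eef_rot: [0.646, 0.763, -0.0, -0.0]
ft_force: [1.1, -0.6, 0.5]
width: 0.584
finger_force: 0.0
```

Emit:
move_arm([
  [0.023, 0.035, 0],
  [0, 0, -0.03],
  [0, 0, -0.03],
  [0, 0, 0],
  [0, 0, 0],
], roll=[0, 0, 0, 0, 0], claw=[0.045, 0.045, 0.045, 0.045, 0.045])

```text
time: 21.05
eef_pos: [0.6845, 0.0208, 0.0751]
eef_rot: [0.646, 0.763, -0.001, -0.001]
ft_force: [1.5, 0.0, 1.2]
width: 0.53
finger_force: 0.0
```

```bash
python3 - <<'E'
from h import *
o=arm.observe(); print(o['time'],o['eef_pos'].round(4),o['eef_rot'].round(4),o['ft_force'].round(2),o['width'])
c=cap('wrist','w7'); s=cap('scene','s7')
p=proj(c,(.6858,.0205,.015),1); print('pred',p)
u,v=p.astype(int)
mask(c,(0,0,0),(180,120,75),.015,1,300,'meter',(u-40,v-70,u+40,v+35))
a=c['frame'][100:400,170:470]; b=cv2.resize(s['frame'][130:250,230:430],(500,300),interpolation=cv2.INTER_CUBIC)
cv2.imwrite('pics/v7.png',np.hstack([a,b]))
E
```

```text
21.05 [0.6845 0.0208 0.0751] [ 6.461e-01  7.632e-01 -7.000e-04 -9.000e-04] [1.46 0.03 1.19] 0.5300918867439676
pred [319.97503391 220.2608152 ]
meter 1450 px [321.1 218.2] mean [686.4  21.7] rect [686.8  21.6] [23.3 50.7] 8.6 circ [686.4  21.4] 26.6
```

View pics/v7.png

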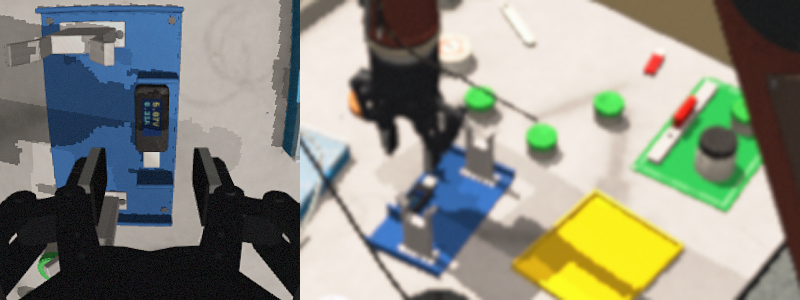

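The bar, jar and pot are on the mat, and the jar stands upright. The meter, at crop (151,118), sits centred between the fingers. I go down on it.

Emit:
move_arm([
  [0.0015, 0, -0.025],
  [0, 0, -0.025],
  [0, 0, -0.01],
  [0, 0, 0],
  [0, 0, 0],
], roll=[0, 0, 0, 0, 0], claw=[0.045, 0.045, 0.045, 0.045, 0.045])

```text
time: 21.65
eef_pos: [0.6878, 0.0206, 0.0176]
eef_rot: [0.646, 0.763, 0.001, 0.001]
ft_force: [0.8, 0.4, -0.1]
width: 0.529
finger_force: 0.0
```

Emit:
move_arm([
  [0, 0, -0.004],
  [0, 0, -0.003],
  [0, 0, 0],
], roll=[0, 0, 0], claw=[0.045, 0.045, 0.045])

```text
time: 21.95
eef_pos: [0.6867, 0.0208, 0.0089]
eef_rot: [0.646, 0.763, 0.0, 0.0]
ft_force: [-0.0, 0.1, 0.5]
width: 0.529
finger_force: 0.0
```

Emit:
move_arm([
  [0, 0, -0.002],
  [0, 0, 0],
  [0, 0, 0],
  [0, 0, 0],
  [0, 0, 0],
], roll=[0, 0, 0, 0, 0], claw=[0.035, 0.028, 0.015, 0.015, 0.015], squeeze=30)

```text
time: 22.45
eef_pos: [0.6868, 0.0209, 0.0069]
eef_rot: [0.646, 0.763, 0.0, 0.0]
ft_force: [0.4, 0.4, 0.1]
width: 0.265
finger_force: 30.8
```

Emit:
move_arm([
  [0, 0, 0.005],
  [0, 0, 0.02],
  [0, 0, 0.03],
  [0, 0, 0.02],
  [0, 0, 0],
], roll=[0, 0, 0, 0, 0], claw=[0.015, 0.015, 0.015, 0.015, 0.015])

```text
time: 22.95
eef_pos: [0.6897, 0.0206, 0.0865]
eef_rot: [0.646, 0.763, 0.002, 0.003]
ft_force: [0.3, 0.2, -0.5]
width: 0.27
finger_force: 30.8
```

Meter gripped at 23 mm. I carry it to the tray centre.

Emit:
move_arm([
  [0, 0, 0.03],
  [-0.01, -0.003, 0.02],
  [-0.03, -0.009, 0],
  [-0.035, -0.01, 0],
  [-0.035, -0.01, 0],
], roll=[0, 0, -3, -3, -3], claw=[0.015, 0.015, 0.015, 0.015, 0.015])

```text
time: 23.45
eef_pos: [0.5748, -0.0113, 0.1304]
eef_rot: [0.705, 0.71, -0.001, -0.001]
ft_force: [-0.6, -0.7, -0.6]
width: 0.268
finger_force: 30.8
```

Emit:
move_arm([
  [-0.035, -0.01, 0],
  [-0.035, -0.01, 0],
  [-0.022, -0.006, 0],
  [-0.012, -0.003, -0.02],
  [0, 0, -0.035],
], roll=[-3, 0, 0, 0, 0], claw=[0.015, 0.015, 0.015, 0.015, 0.015])

```text
time: 23.95
eef_pos: [0.473, -0.0409, 0.0777]
eef_rot: [0.723, 0.691, 0.001, 0.002]
ft_force: [1.9, -1.0, -0.0]
width: 0.271
finger_force: 30.8
```

Emit:
move_arm([
  [0, 0, -0.035],
  [0, 0, -0.02],
  [0, 0, 0],
  [0, 0, 0],
], roll=[0, 0, 0, 0], claw=[0.015, 0.015, 0.015, 0.015])

```text
time: 24.35
eef_pos: [0.4721, -0.04, 0.0214]
eef_rot: [0.722, 0.692, -0.0, -0.001]
ft_force: [0.4, -0.5, 0.0]
width: 0.273
finger_force: 30.8
```

```bash
python3 - <<'E'
from h import *
o=arm.observe(); print(o['time'],o['eef_pos'].round(4),o['eef_rot'].round(4),o['ft_force'].round(2),o['width'])
c=cap('wrist','w8'); s=cap('scene','s8')
mask(c,(22,100,40),(36,255,255),.012,1,800,'tray')
a=c['frame'][100:400,170:470]; b=cv2.resize(s['frame'][150:270,280:480],(500,300),interpolation=cv2.INTER_CUBIC)
cv2.imwrite('pics/v8.png',np.hstack([a,b]))
E
```

```text
24.35 [ 0.4721 -0.04    0.0214] [ 7.224e-01  6.915e-01 -5.000e-04 -7.000e-04] [ 0.4  -0.54  0.03] 0.27265346744263175
tray 32992 px [318.6 195.3] mean [474.   -7.8] rect [473.5 -20.7] [102.4 128.8] 87.0 circ [473.7 -19.1] 79.8
tray 2116 px [319.4 329.4] mean [470.6 -96.3] rect [470.4 -91.3] [49.7 42.4] 89.1 circ [470.4 -91.1] 28.6
```

View pics/v8.png

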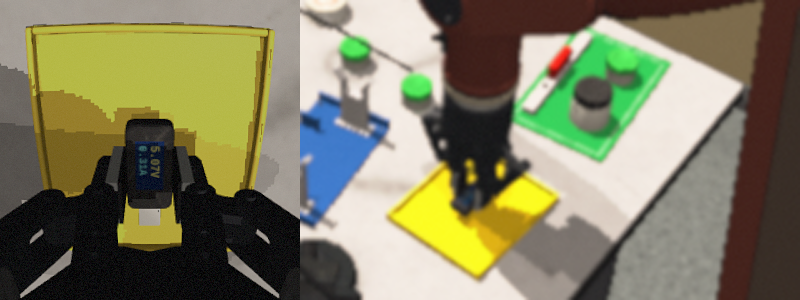

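The meter is held level over the tray centre. I lower it until it touches.

Emit:
move_arm([
  [0, 0, -0.007],
  [0, 0, -0.004],
  [0, 0, 0],
  [0, 0, -0.002],
  [0, 0, 0],
], roll=[0, 0, 0, 0, 0], claw=[0.015, 0.015, 0.015, 0.015, 0.015])

```text
time: 24.95
eef_pos: [0.4726, -0.0401, 0.0087]
eef_rot: [0.722, 0.692, -0.0, -0.0]
ft_force: [-0.2, 0.6, -0.4]
width: 0.268
finger_force: 30.8
```

Emit:
move_arm([
  [0, 0, -0.001],
  [0, 0, 0],
], roll=[0, 0], claw=[0.015, 0.015])

```text
time: 25.15
eef_pos: [0.4727, -0.0401, 0.0078]
eef_rot: [0.722, 0.692, -0.0, -0.0]
ft_force: [-0.5, -0.4, -0.9]
width: 0.269
finger_force: 30.8
```

Emit:
move_arm([
  [0, 0, -0.001],
  [0, 0, 0],
], roll=[0, 0], claw=[0.015, 0.015])

```text
time: 25.35
eef_pos: [0.4728, -0.0402, 0.0068]
eef_rot: [0.722, 0.692, 0.0, 0.0]
ft_force: [-0.6, 0.1, -0.3]
width: 0.267
finger_force: 30.8
```

Emit:
move_arm([
  [0, 0, -0.001],
  [0, 0, 0],
], roll=[0, 0], claw=[0.015, 0.015])

```text
time: 25.55
eef_pos: [0.4728, -0.0402, 0.0067]
eef_rot: [0.722, 0.692, -0.0, -0.0]
ft_force: [-4.1, -0.1, 10.0]
width: 0.272
finger_force: 31.9
```

Emit:
move_arm([
  [0, 0, 0.001],
  [0, 0, 0],
  [0, 0, 0],
  [0, 0, 0.03],
  [0, 0, 0.05],
], roll=[0, 0, 0, 0, 0], claw=[0.03, 0.04, 0.045, 0.045, 0.05])

```text
time: 26.05
eef_pos: [0.4692, -0.0393, 0.0841]
eef_rot: [0.722, 0.691, -0.002, -0.004]
ft_force: [0.2, -0.0, 0.8]
width: 0.584
finger_force: 0.0
```

Emit:
move_arm([
  [0, 0, 0.05],
  [-0.005, -0.034, 0],
  [-0.005, -0.034, 0],
  [-0.005, -0.034, 0],
  [-0.005, -0.034, 0],
], roll=[0, 4, 4, 3.5, 0], claw=[0.068, 0.068, 0.068, 0.068, 0.068])

```text
time: 26.55
eef_pos: [0.4524, -0.1773, 0.1369]
eef_rot: [0.649, 0.761, 0.0, 0.0]
ft_force: [0.6, -0.5, -0.3]
width: 0.798
finger_force: 0.0
```

Emit:
move_arm([
  [-0.005, -0.034, 0],
  [-0.0055, -0.0335, 0],
  [0, 0, -0.03],
  [0, 0, 0],
  [0, 0, 0],
], roll=[0, 0, 0, 0, 0], claw=[0.068, 0.068, 0.068, 0.068, 0.068])

```text
time: 27.05
eef_pos: [0.4414, -0.2428, 0.1061]
eef_rot: [0.649, 0.76, 0.0, -0.001]
ft_force: [-0.3, 0.7, -0.0]
width: 0.793
finger_force: 0.0
```

```bash
python3 - <<'E'
from h import *
o=arm.observe(); print(o['time'],o['eef_pos'].round(4),o['eef_rot'].round(4),o['ft_force'].round(2),o['width'])
c=cap('wrist','w9'); t=cap('top','t9')
print('jar px',proj(c,(.4424,-.2438,.054),1),'pot px',proj(c,(.4503,-.3299,.033),1))
mask(t,(0,0,0),(180,120,75),.015,0,60,'meter',(280,225,345,285))
mask(t,(22,100,40),(36,255,255),.012,0,400,'tray')
cv2.imwrite('pics/v9.png',np.hstack([c['frame'][100:400,170:470],cv2.resize(t['frame'][210:300,260:410],(500,300))]))
E
```

```text
27.05 [ 0.4414 -0.2428  0.1061] [ 0.6495  0.7604  0.     -0.0015] [-0.27  0.69 -0.02] 0.7930791018453135
jar px [319.30083211 225.50223401] pot px [312.75415394 307.88950579]
meter 154 px [308.3 254.2] mean [472.2 -42.6] rect [471.6 -40.9] [46.7 19.9] 88.8 circ [472.7 -40.9] 25.0
tray 3745 px [309.1 255.1] mean [470.2 -44.3] rect [470.8 -44.4] [150.1 131.6] 87.0 circ [470.8 -44.4] 97.8
```

View pics/v9.png

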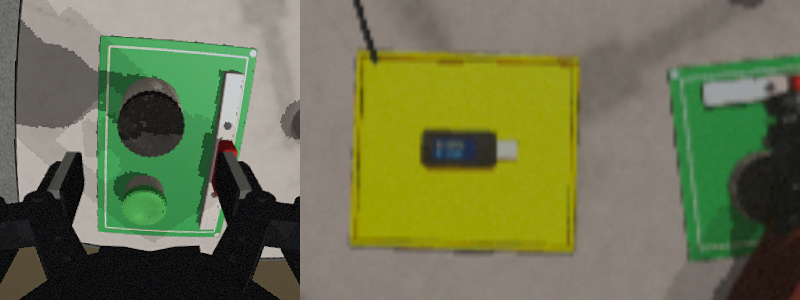

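The meter lies flat in the tray, at right crop (458,149). The jar is at left crop (150,124), right where predicted. I pick it up.

Emit:
move_arm([
  [0, 0, -0.035],
  [0, 0, -0.03],
  [0, 0, -0.012],
  [0, 0, 0],
  [0, 0, 0],
], roll=[0, 0, 0, 0, 0], claw=[0.064, 0.064, 0.064, 0.064, 0.064])

```text
time: 27.65
eef_pos: [0.4432, -0.244, 0.0312]
eef_rot: [0.649, 0.761, 0.0, 0.001]
ft_force: [0.0, 0.1, -0.4]
width: 0.75
finger_force: 0.0
```

Emit:
move_arm([
  [0, 0, 0],
  [0, 0, 0],
], roll=[0, 0], claw=[0.064, 0.064])

```text
time: 27.85
eef_pos: [0.4433, -0.2444, 0.0314]
eef_rot: [0.649, 0.76, 0.0, 0.001]
ft_force: [0.3, 0.5, 1.0]
width: 0.752
finger_force: 0.0
```

Emit:
move_arm([
  [-0.001, 0.0005, -0.005],
  [0, 0, -0.001],
  [0, 0, 0],
  [0, 0, 0],
  [0, 0, 0],
], roll=[0, 0, 0, 0, 0], claw=[0.064, 0.056, 0.051, 0.04, 0.04])

```text
time: 28.35
eef_pos: [0.4413, -0.2432, 0.0239]
eef_rot: [0.649, 0.76, -0.0, 0.0]
ft_force: [0.3, -0.2, 1.2]
width: 0.55
finger_force: 30.9
```

Emit:
move_arm([
  [0, 0, 0],
  [0, 0, 0.01],
  [0, 0, 0.025],
  [0, 0, 0.035],
  [0, 0, 0.03],
], roll=[0, 0, 0, 0, 0], claw=[0.04, 0.04, 0.04, 0.04, 0.04])

```text
time: 28.85
eef_pos: [0.4411, -0.2431, 0.1256]
eef_rot: [0.649, 0.76, 0.0, 0.0]
ft_force: [1.7, -0.4, -1.5]
width: 0.546
finger_force: 31.1
```

Emit:
move_arm([
  [0, 0, 0.015],
  [0.012, 0.013, 0],
  [0.025, 0.027, 0],
  [0.028, 0.03, 0],
  [0.028, 0.03, 0],
], roll=[0, 0, 0, 0, 0], claw=[0.04, 0.04, 0.04, 0.04, 0.04])

```text
time: 29.35
eef_pos: [0.535, -0.1423, 0.1396]
eef_rot: [0.65, 0.76, 0.0, 0.0]
ft_force: [0.3, -1.0, -1.4]
width: 0.547
finger_force: 31.2
```

Emit:
move_arm([
  [0.028, 0.03, 0],
  [0.028, 0.03, 0],
  [0.028, 0.03, 0],
  [0.02, 0.023, 0],
  [0.011, 0.011, 0],
], roll=[0, 0, 0, 0, 0], claw=[0.04, 0.04, 0.04, 0.04, 0.04])

```text
time: 29.85
eef_pos: [0.6504, -0.0165, 0.1392]
eef_rot: [0.649, 0.761, 0.0, -0.0]
ft_force: [-0.8, -0.9, -1.7]
width: 0.545
finger_force: 31.2
```

Emit:
move_arm([
  [0, 0, 0],
  [0, 0, 0],
  [0, 0, 0],
], roll=[0, 0, 0], claw=[0.04, 0.04, 0.04])

```text
time: 30.15
eef_pos: [0.6485, -0.02, 0.1388]
eef_rot: [0.65, 0.76, -0.0, -0.0]
ft_force: [0.1, -0.7, -0.4]
width: 0.549
finger_force: 31.3
```

Emit:
move_arm([
  [0.0005, 0.001, -0.02],
  [0, 0, -0.035],
  [0, 0, -0.03],
  [0, 0, -0.012],
  [0, 0, 0],
], roll=[0, 0, 0, 0, 0], claw=[0.04, 0.04, 0.04, 0.04, 0.04])

```text
time: 30.65
eef_pos: [0.6475, -0.0187, 0.0397]
eef_rot: [0.65, 0.76, -0.001, -0.002]
ft_force: [0.1, 0.4, -0.0]
width: 0.547
finger_force: 31.3
```

Emit:
move_arm([
  [0, 0, 0],
  [0, 0, 0],
], roll=[0, 0], claw=[0.04, 0.04])

```text
time: 30.85
eef_pos: [0.6514, -0.0186, 0.0443]
eef_rot: [0.65, 0.76, 0.001, 0.002]
ft_force: [0.3, 0.0, -0.8]
width: 0.548
finger_force: 31.3
```

Emit:
move_arm([
  [-0.001, 0, -0.008],
  [0, 0, -0.006],
  [0, 0, -0.003],
  [0, 0, 0],
  [0, 0, 0],
], roll=[0, 0, 0, 0, 0], claw=[0.04, 0.04, 0.04, 0.04, 0.04])

```text
time: 31.35
eef_pos: [0.6486, -0.0181, 0.025]
eef_rot: [0.649, 0.76, -0.0, -0.0]
ft_force: [-1.7, 1.4, 2.0]
width: 0.546
finger_force: 31.5
```

Emit:
move_arm([
  [0, 0, 0],
], roll=[0], claw=[0.04])

```text
time: 31.45
eef_pos: [0.6487, -0.0181, 0.0249]
eef_rot: [0.649, 0.76, -0.0, -0.0]
ft_force: [-1.6, -0.6, 2.6]
width: 0.55
finger_force: 31.5
```

Emit:
move_arm([
  [0, 0, 0.002],
  [0, -0.001, 0],
  [0, 0, 0],
  [0, 0, -0.002],
  [0, 0, 0],
], roll=[0, 0, 0, 0, 0], claw=[0.04, 0.04, 0.04, 0.04, 0.04])

```text
time: 31.95
eef_pos: [0.649, -0.0192, 0.025]
eef_rot: [0.649, 0.76, 0.0, 0.0]
ft_force: [-0.3, 0.0, 2.1]
width: 0.544
finger_force: 31.3
```

Emit:
move_arm([
  [0, 0, 0],
  [0, 0, -0.0005],
  [0, 0, 0],
], roll=[0, 0, 0], claw=[0.04, 0.04, 0.04])

```text
time: 32.25
eef_pos: [0.649, -0.0193, 0.025]
eef_rot: [0.649, 0.76, 0.0, 0.0]
ft_force: [-1.6, -0.5, 4.5]
width: 0.546
finger_force: 31.8
```

Emit:
move_arm([
  [0, 0, 0.0005],
  [0, 0, 0],
  [0, 0, 0],
  [0, 0, 0.02],
  [0, 0, 0.045],
], roll=[0, 0, 0, 0, 0], claw=[0.056, 0.066, 0.066, 0.066, 0.066])

```text
time: 32.75
eef_pos: [0.6446, -0.0185, 0.085]
eef_rot: [0.649, 0.76, -0.003, -0.004]
ft_force: [1.0, -1.0, -0.1]
width: 0.77
finger_force: 0.0
```

Emit:
move_arm([
  [0, 0, 0.05],
  [-0.02, -0.031, 0],
  [-0.024, -0.038, 0],
  [-0.024, -0.038, 0],
  [-0.024, -0.038, 0],
], roll=[0, 0, 0, 0, 0], claw=[0.066, 0.055, 0.055, 0.055, 0.055])

```text
time: 33.25
eef_pos: [0.5557, -0.1651, 0.1398]
eef_rot: [0.649, 0.761, -0.0, 0.0]
ft_force: [-0.2, -0.1, 0.1]
width: 0.647
finger_force: 0.0
```

Emit:
move_arm([
  [-0.024, -0.038, 0],
  [-0.024, -0.038, 0],
  [-0.024, -0.038, 0],
  [-0.024, -0.038, 0],
  [-0.01, -0.0175, 0],
], roll=[0, 0, 0, 0, 0], claw=[0.055, 0.055, 0.055, 0.055, 0.055])

```text
time: 33.75
eef_pos: [0.4486, -0.3365, 0.1398]
eef_rot: [0.65, 0.76, -0.001, 0.0]
ft_force: [0.0, -0.5, 0.2]
width: 0.64
finger_force: 0.0
```

Emit:
move_arm([
  [0, 0, -0.04],
  [0, 0, -0.04],
  [0, 0, 0],
  [0, 0, 0],
  [0, 0, 0],
], roll=[0, 0, 0, 0, 0], claw=[0.055, 0.055, 0.055, 0.055, 0.055])

```text
time: 34.25
eef_pos: [0.4521, -0.3346, 0.0621]
eef_rot: [0.649, 0.761, -0.0, 0.002]
ft_force: [-0.2, -0.1, 0.4]
width: 0.645
finger_force: 0.0
```

```bash
python3 - <<'E'
from h import *
o=arm.observe(); print(o['time'],o['eef_pos'].round(4),o['eef_rot'].round(4),o['ft_force'].round(2),o['width'])
c=cap('wrist','w10'); p=proj(c,(.4503,-.3299,.033),1); print('pot px',p)
t=cap('top','t10')
g=cv2.cvtColor(c['frame'],cv2.COLOR_BGR2HSV)
print(g[int(p[1]),int(p[0])])
cv2.imwrite('pics/v10.png',np.hstack([c['frame'][100:400,170:470],cv2.resize(t['frame'][135:210,235:360],(500,300),interpolation=cv2.INTER_CUBIC)]))
E
```

```text
34.25 [ 0.4521 -0.3346  0.0621] [ 6.493e-01  7.606e-01 -1.000e-04  1.600e-03] [-0.2  -0.09  0.39] 0.6450862200773144
pot px [315.9472447  230.55413591]
[ 61 144  94]
```

View pics/v10.png

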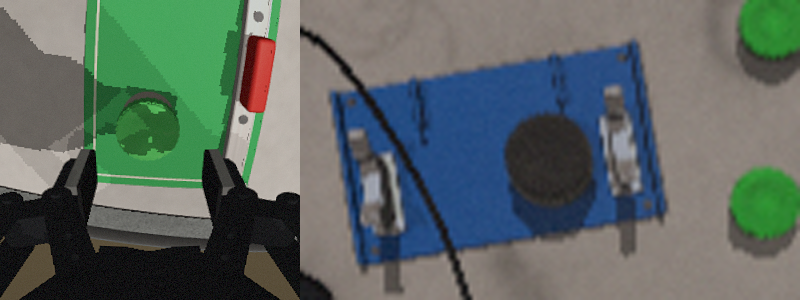

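The pot is where expected (left crop (147,130)), and the jar stands upright in its spot in the caddy. My picture count is now 15, one over the 14 allowed, so from here I check only with numbers.

Emit:
move_arm([
  [-0.001, 0.0005, -0.02],
  [0, 0, -0.012],
  [0, 0, -0.005],
  [0, 0, 0],
  [0, 0, 0],
], roll=[0, 0, 0, 0, 0], claw=[0.055, 0.055, 0.055, 0.055, 0.055])

```text
time: 34.85
eef_pos: [0.4501, -0.3334, 0.0233]
eef_rot: [0.649, 0.76, -0.0, 0.0]
ft_force: [0.1, 0.1, 0.1]
width: 0.648
finger_force: 0.0
```

Emit:
move_arm([
  [0, 0, 0],
], roll=[0], claw=[0.055])

```text
time: 34.95
eef_pos: [0.4503, -0.3336, 0.0236]
eef_rot: [0.649, 0.76, -0.0, 0.001]
ft_force: [-0.5, 0.3, 0.1]
width: 0.646
finger_force: 0.0
```

Emit:
move_arm([
  [0.0005, -0.0003, -0.003],
  [0, 0, 0],
  [0, 0, 0],
  [0, 0, 0],
  [0, 0, 0],
], roll=[0, 0, 0, 0, 0], claw=[0.055, 0.045, 0.03, 0.03, 0.03])

```text
time: 35.45
eef_pos: [0.4504, -0.3336, 0.0201]
eef_rot: [0.649, 0.76, -0.0, 0.0]
ft_force: [-0.5, 0.2, 2.5]
width: 0.445
finger_force: 30.1
```

Emit:
move_arm([
  [0, 0, 0],
  [0, 0, 0.01],
  [0, 0, 0.025],
  [0, 0, 0.035],
  [0, 0, 0.03],
], roll=[0, 0, 0, 0, 0], claw=[0.03, 0.03, 0.03, 0.03, 0.03])

```text
time: 35.95
eef_pos: [0.4501, -0.3333, 0.1215]
eef_rot: [0.649, 0.76, 0.0, -0.0]
ft_force: [0.3, -1.7, -0.5]
width: 0.444
finger_force: 30.2
```

Emit:
move_arm([
  [0.002, 0.004, 0.018],
  [0.01, 0.018, 0],
  [0.017, 0.032, 0],
  [0.019, 0.036, 0],
  [0.019, 0.036, 0],
], roll=[0, 0, 0, 0, 0], claw=[0.03, 0.03, 0.03, 0.03, 0.03])

```text
time: 36.45
eef_pos: [0.5176, -0.2063, 0.1385]
eef_rot: [0.65, 0.76, 0.0, 0.0]
ft_force: [1.0, -0.2, -0.5]
width: 0.447
finger_force: 30.2
```

Emit:
move_arm([
  [0.019, 0.036, 0],
  [0.019, 0.036, 0],
  [0.019, 0.036, 0],
  [0.019, 0.036, 0],
  [0.019, 0.036, 0],
], roll=[0, 0, 0, 0, 0], claw=[0.03, 0.03, 0.03, 0.03, 0.03])

```text
time: 36.95
eef_pos: [0.6127, -0.0258, 0.1383]
eef_rot: [0.649, 0.76, 0.0, 0.0]
ft_force: [0.0, -0.8, -1.0]
width: 0.445
finger_force: 30.2
```

Emit:
move_arm([
  [0.017, 0.034, 0],
  [0.01, 0.018, 0],
  [0.0015, 0.0055, 0],
  [0, 0, 0],
  [0, 0, 0],
], roll=[0, 0, 0, 0, 0], claw=[0.03, 0.03, 0.03, 0.03, 0.03])

```text
time: 37.45
eef_pos: [0.6402, 0.0291, 0.1378]
eef_rot: [0.65, 0.76, -0.0, -0.0]
ft_force: [-0.0, -0.2, -0.0]
width: 0.445
finger_force: 30.3
```

Emit:
move_arm([
  [0, 0, 0],
], roll=[0], claw=[0.03])

```text
time: 37.55
eef_pos: [0.6403, 0.0287, 0.1379]
eef_rot: [0.65, 0.76, -0.0, -0.0]
ft_force: [-0.3, -0.1, -0.8]
width: 0.443
finger_force: 30.3
```

Emit:
move_arm([
  [0.001, 0.002, -0.02],
  [0, 0, -0.035],
  [0, 0, -0.03],
  [0, 0, -0.012],
  [0, 0, 0],
], roll=[0, 0, 0, 0, 0], claw=[0.03, 0.03, 0.03, 0.03, 0.03])

```text
time: 38.05
eef_pos: [0.6397, 0.0313, 0.0386]
eef_rot: [0.65, 0.76, -0.001, -0.002]
ft_force: [0.4, 1.2, -0.6]
width: 0.449
finger_force: 30.3
```

Emit:
move_arm([
  [0, 0, 0],
  [0, 0, 0],
  [0, 0, 0],
], roll=[0, 0, 0], claw=[0.03, 0.03, 0.03])

```text
time: 38.35
eef_pos: [0.6432, 0.0319, 0.0429]
eef_rot: [0.649, 0.76, 0.001, 0.001]
ft_force: [0.6, -0.2, 0.1]
width: 0.446
finger_force: 30.3
```

Emit:
move_arm([
  [0, -0.001, -0.009],
  [0, 0, -0.006],
  [0, 0, -0.003],
  [0, 0, 0],
  [0, 0, 0],
], roll=[0, 0, 0, 0, 0], claw=[0.03, 0.03, 0.03, 0.03, 0.03])

```text
time: 38.85
eef_pos: [0.6416, 0.0311, 0.0225]
eef_rot: [0.649, 0.76, -0.0, -0.0]
ft_force: [-0.4, 0.5, 0.1]
width: 0.446
finger_force: 30.3
```

Emit:
move_arm([
  [0, 0, 0],
], roll=[0], claw=[0.03])

```text
time: 38.95
eef_pos: [0.6419, 0.0311, 0.023]
eef_rot: [0.649, 0.76, 0.0, 0.0]
ft_force: [0.1, -0.9, -0.1]
width: 0.445
finger_force: 30.3
```

Emit:
move_arm([
  [0, -0.0005, -0.001],
  [0, 0, 0],
  [0, 0, -0.001],
  [0, 0, 0],
], roll=[0, 0, 0, 0], claw=[0.03, 0.03, 0.03, 0.03])

```text
time: 39.35
eef_pos: [0.6419, 0.0305, 0.0211]
eef_rot: [0.649, 0.76, 0.0, 0.0]
ft_force: [0.2, -0.0, 0.7]
width: 0.443
finger_force: 30.4
```

Emit:
move_arm([
  [0, 0, -0.0005],
  [0, 0, 0],
], roll=[0, 0], claw=[0.03, 0.03])

```text
time: 39.55
eef_pos: [0.642, 0.0305, 0.0211]
eef_rot: [0.649, 0.76, 0.0, 0.0]
ft_force: [-2.3, -0.8, 4.6]
width: 0.442
finger_force: 30.7
```

Emit:
move_arm([
  [0, 0, 0.0005],
  [0, 0, 0],
  [0, 0, 0],
  [0, 0, 0.02],
  [0, 0, 0.045],
], roll=[0, 0, 0, 0, 0], claw=[0.05, 0.06, 0.06, 0.06, 0.06])

```text
time: 40.05
eef_pos: [0.6376, 0.0308, 0.0812]
eef_rot: [0.649, 0.76, -0.003, -0.004]
ft_force: [1.2, 0.1, -0.1]
width: 0.7
finger_force: 0.0
```

Emit:
move_arm([
  [-0.002, -0.02, 0.04],
  [-0.004, -0.04, 0.01],
  [0, 0, 0],
  [0, 0, 0],
  [0, 0, 0],
], roll=[0, 0, 0, 0, 0], claw=[0.045, 0.045, 0.045, 0.045, 0.045])

```text
time: 40.55
eef_pos: [0.635, -0.0288, 0.1346]
eef_rot: [0.649, 0.76, -0.0, -0.001]
ft_force: [0.0, 0.2, -0.5]
width: 0.525
finger_force: 0.0
```

```bash
python3 - <<'E'
from h import *
o=arm.observe(); print(o['time'],o['eef_pos'].round(4),o['eef_rot'].round(4),o['ft_force'].round(2),o['width'])
c=cap('wrist','w11'); print(c['eye'])
u,v=proj(c,(.6418,.033,.034),1).astype(int); print('pot pred',u,v)
mask(c,(40,100,30),(80,255,255),.034,1,300,'pot',(u-45,v-45,u+45,v+45))
u,v=proj(c,(.6497,-.019,.055),1).astype(int); print('jar pred',u,v)
g=cv2.cvtColor(c['frame'],cv2.COLOR_BGR2HSV); m=cv2.inRange(g,(0,0,0),(180,130,72)); w=np.zeros_like(m); w[v-34:v+34,u-36:u+36]=255; m&=w
m=cv2.morphologyEx(m,cv2.MORPH_OPEN,np.ones((5,5)))
n,l,st,ce=cv2.connectedComponentsWithStats(m); i=1+st[1:,4].argmax(); print('lid',st[i],ce[i],(onz(c,*ce[i],.055,1)*1000).round(1))
E
```

```text
40.55 [ 0.635  -0.0288  0.1346] [ 6.494e-01  7.604e-01 -4.000e-04 -1.000e-03] [ 0.04  0.19 -0.45] 0.5253077981433035
[0.62353393 0.0500212  0.27691954]
pot pred 339 128
pot 1928 px [339.7 129.2] mean [642.2  32.6] rect [642.1  32.3] [38.5 38.8] 9.8 circ [642.2  32.4] 19.8
jar pred 339 201
lid [ 310  172   58   63 2736] [337.68055556 203.66483918] [648.7 -21.3  55. ]
```

Pot is at (642.1, 32.4) against (641.8, 33.1) originally, and the jar lid is also within about 2 mm. Now the bar.

Emit:
move_arm([
  [-0.015, -0.031, 0],
  [-0.018, -0.037, 0],
  [-0.018, -0.037, 0],
  [-0.018, -0.037, 0],
  [-0.018, -0.037, 0],
], roll=[-2, -2, 0, 0, 0], claw=[0.04, 0.04, 0.04, 0.04, 0.04])

```text
time: 41.1
eef_pos: [0.5478, -0.2083, 0.1347]
eef_rot: [0.675, 0.738, -0.0, -0.001]
ft_force: [0.1, -0.4, 0.9]
width: 0.47
finger_force: 0.0
```

Emit:
move_arm([
  [-0.018, -0.037, 0],
  [-0.018, -0.0385, 0],
  [0, 0, -0.03],
  [0, 0, -0.02],
  [0, 0, 0],
], roll=[0, 0, 0, 0, 0], claw=[0.04, 0.04, 0.04, 0.04, 0.04])

```text
time: 41.6
eef_pos: [0.5101, -0.2815, 0.0814]
eef_rot: [0.675, 0.737, -0.0, -0.004]
ft_force: [-1.0, 1.9, 0.2]
width: 0.469
finger_force: 0.0
```

Emit:
move_arm([
  [0, 0, 0],
  [0, 0, 0],
], roll=[0, 0], claw=[0.04, 0.04])

```text
time: 41.8
eef_pos: [0.5138, -0.2837, 0.0869]
eef_rot: [0.675, 0.738, 0.0, 0.001]
ft_force: [0.5, 0.0, 1.1]
width: 0.465
finger_force: 0.0
```

```bash
python3 - <<'E'
from h import *
o=arm.observe(); print(o['time'],o['eef_pos'].round(4),o['eef_rot'].round(4),o['ft_force'].round(2),o['width'])
c=cap('wrist','w12'); u,v=proj(c,(.5119,-.2834,.035),1).astype(int); print('pred',u,v)
mask(c,(0,110,50),(8,255,255),.035,1,150,'grip',(u-40,v-60,u+40,v+60))
E
```

```text
41.8 [ 0.5138 -0.2837  0.0869] [6.751e-01 7.377e-01 1.000e-04 7.000e-04] [0.51 0.01 1.08] 0.4651586324325684
pred 315 223
grip 1087 px [316.4 220.7] mean [ 512.7 -281.8] rect [ 512.6 -282.4] [12.5 49. ] 4.4 circ [ 512.2 -282.4] 24.7
```

Emit:
move_arm([
  [-0.001, 0, -0.025],
  [0, 0, -0.025],
  [0, 0, -0.01],
  [0, 0, 0],
  [0, 0, 0],
], roll=[0, 0, 0, 0, 0], claw=[0.04, 0.04, 0.04, 0.04, 0.04])

```text
time: 42.35
eef_pos: [0.5125, -0.2844, 0.027]
eef_rot: [0.675, 0.737, 0.0, 0.001]
ft_force: [-0.4, 0.9, 0.2]
width: 0.47
finger_force: 0.0
```

Emit:
move_arm([
  [0, 0, 0],
  [0, 0, 0],
], roll=[0, 0], claw=[0.04, 0.04])

```text
time: 42.55
eef_pos: [0.5127, -0.2846, 0.0273]
eef_rot: [0.676, 0.737, 0.0, 0.001]
ft_force: [-0.5, 0.4, -0.8]
width: 0.467
finger_force: 0.0
```

Emit:
move_arm([
  [-0.0005, 0.001, -0.004],
  [0, 0, -0.003],
  [0, 0, 0],
  [0, 0, 0],
], roll=[0, 0, 0, 0], claw=[0.04, 0.04, 0.04, 0.04])

```text
time: 42.95
eef_pos: [0.511, -0.2828, 0.0186]
eef_rot: [0.676, 0.737, -0.0, -0.0]
ft_force: [0.2, -0.7, 0.0]
width: 0.466
finger_force: 0.0
```

Emit:
move_arm([
  [0, 0, 0],
  [0, 0, 0],
  [0, 0, 0],
  [0, 0, 0],
  [0, 0, 0],
], roll=[0, 0, 0, 0, 0], claw=[0.03, 0.02, 0.005, 0.005, 0.005], squeeze=40)

```text
time: 43.45
eef_pos: [0.5114, -0.2831, 0.019]
eef_rot: [0.676, 0.737, 0.0, 0.0]
ft_force: [0.4, -0.2, 0.7]
width: 0.14
finger_force: 41.0
```

Emit:
move_arm([
  [0, 0, 0.01],
  [0, 0, 0.03],
  [0, 0, 0.045],
  [0, 0, 0.045],
  [0, 0, 0.036],
], roll=[0, 0, 0, 0, 0], claw=[0.005, 0.005, 0.005, 0.005, 0.005])

```text
time: 43.95
eef_pos: [0.5116, -0.2832, 0.1883]
eef_rot: [0.676, 0.737, 0.0, 0.001]
ft_force: [0.7, -1.8, -1.2]
width: 0.137
finger_force: 40.8
```

Emit:
move_arm([
  [0.009, 0.02, 0],
  [0.016, 0.034, 0],
  [0.018, 0.039, 0],
  [0.018, 0.039, 0],
  [0.018, 0.039, 0],
], roll=[0, 2, 2, 0.3, 0], claw=[0.005, 0.005, 0.005, 0.005, 0.005])

```text
time: 44.45
eef_pos: [0.5905, -0.1105, 0.1855]
eef_rot: [0.648, 0.762, 0.0, 0.0]
ft_force: [1.3, -0.2, -1.1]
width: 0.138
finger_force: 40.8
```

Emit:
move_arm([
  [0.018, 0.039, 0],
  [0.018, 0.039, 0],
  [0.012, 0.026, 0],
  [0.0075, 0.014, 0],
  [0, 0, 0],
], roll=[0, 0, 0, 0, 0], claw=[0.005, 0.005, 0.005, 0.005, 0.005])

```text
time: 44.95
eef_pos: [0.6461, 0.0077, 0.185]
eef_rot: [0.646, 0.763, 0.0, -0.0]
ft_force: [-0.1, -0.7, -1.4]
width: 0.137
finger_force: 40.8
```

Emit:
move_arm([
  [0, 0, 0],
  [0, 0, 0],
], roll=[0, 0], claw=[0.005, 0.005])

```text
time: 45.15
eef_pos: [0.6453, 0.0046, 0.1848]
eef_rot: [0.648, 0.762, -0.0, -0.0]
ft_force: [0.4, -0.5, -1.9]
width: 0.141
finger_force: 40.8
```

Emit:
move_arm([
  [0, 0.001, -0.02],
  [0, 0, -0.03],
  [0, 0, -0.015],
  [0, 0, 0],
  [0, 0, 0],
], roll=[0, 0, 0, 0, 0], claw=[0.005, 0.005, 0.005, 0.005, 0.005])

```text
time: 45.65
eef_pos: [0.6458, 0.0063, 0.1203]
eef_rot: [0.648, 0.762, -0.0, -0.0]
ft_force: [-0.4, -0.0, -1.9]
width: 0.144
finger_force: 40.8
```

Emit:
move_arm([
  [0, 0, 0],
  [0, 0, 0],
], roll=[0, 0], claw=[0.005, 0.005])

```text
time: 45.85
eef_pos: [0.6468, 0.0068, 0.1217]
eef_rot: [0.647, 0.762, 0.001, 0.001]
ft_force: [0.2, 0.1, -0.9]
width: 0.143
finger_force: 40.8
```

Emit:
move_arm([
  [0, -0.0005, -0.015],
  [0, 0, -0.012],
  [0, 0, -0.008],
  [0, 0, -0.005],
  [0, 0, 0],
], roll=[0, 0, 0, 0, 0], claw=[0.005, 0.005, 0.005, 0.005, 0.005])

```text
time: 46.35
eef_pos: [0.6447, 0.0067, 0.0781]
eef_rot: [0.647, 0.762, -0.001, -0.001]
ft_force: [-0.4, -0.7, -1.4]
width: 0.138
finger_force: 40.8
```

Emit:
move_arm([
  [0, 0, 0],
  [0, 0, 0],
], roll=[0, 0], claw=[0.005, 0.005])

```text
time: 46.55
eef_pos: [0.6462, 0.0065, 0.0804]
eef_rot: [0.647, 0.762, 0.0, 0.0]
ft_force: [-0.2, -0.1, -1.2]
width: 0.136
finger_force: 40.8
```

Emit:
move_arm([
  [0, -0.0005, -0.003],
  [0, 0, -0.001],
  [0, 0, 0],
  [0, 0, 0],
], roll=[0, 0, 0, 0], claw=[0.005, 0.005, 0.005, 0.005])

```text
time: 46.95
eef_pos: [0.6457, 0.006, 0.0758]
eef_rot: [0.647, 0.762, -0.0, -0.0]
ft_force: [0.1, 0.4, -1.3]
width: 0.138
finger_force: 40.8
```

Emit:
move_arm([
  [0, 0, -0.001],
  [0, 0, 0],
], roll=[0, 0], claw=[0.005, 0.005])

```text
time: 47.15
eef_pos: [0.6459, 0.006, 0.075]
eef_rot: [0.647, 0.762, 0.0, 0.0]
ft_force: [0.1, 1.0, -0.3]
width: 0.137
finger_force: 40.9
```

Emit:
move_arm([
  [0, 0, -0.0007],
  [0, 0, 0],
], roll=[0, 0], claw=[0.005, 0.005])

```text
time: 47.35
eef_pos: [0.646, 0.006, 0.0749]
eef_rot: [0.647, 0.762, 0.0, 0.0]
ft_force: [-2.5, -0.7, 4.6]
width: 0.139
finger_force: 41.5
```

Seated at the original height, with contact. I release, raise and withdraw to the right for a clear top view.

Emit:
move_arm([
  [0, 0, 0.0005],
  [0, 0, 0],
  [0, 0, 0],
  [0, 0, 0.02],
  [0, 0, 0.04],
], roll=[0, 0, 0, 0, 0], claw=[0.025, 0.035, 0.035, 0.035, 0.035])

```text
time: 47.85
eef_pos: [0.6426, 0.0063, 0.1306]
eef_rot: [0.647, 0.762, -0.002, -0.004]
ft_force: [0.8, 0.1, 0.1]
width: 0.411
finger_force: 0.0
```

Emit:
move_arm([
  [0, 0, 0.05],
  [0, 0, 0.04],
  [-0.02, -0.04, 0],
  [-0.02, -0.04, 0],
  [-0.02, -0.04, 0],
], roll=[0, 0, 0, 0, 0], claw=[0.035, 0.035, 0.035, 0.035, 0.035])

```text
time: 48.35
eef_pos: [0.5852, -0.1148, 0.225]
eef_rot: [0.647, 0.763, 0.0, 0.0]
ft_force: [0.2, 0.0, -0.2]
width: 0.413
finger_force: 0.0
```

Emit:
move_arm([
  [-0.02, -0.04, 0],
  [-0.02, -0.04, 0],
  [-0.02, -0.04, 0],
  [-0.02, -0.04, 0],
  [-0.02, -0.04, 0],
], roll=[0, 0, 0, 0, 0], claw=[0.035, 0.035, 0.035, 0.035, 0.035])

```text
time: 48.85
eef_pos: [0.4847, -0.3154, 0.2247]
eef_rot: [0.647, 0.762, 0.0, 0.0]
ft_force: [0.6, -0.2, -0.1]
width: 0.406
finger_force: 0.0
```

Emit:
move_arm([
  [0, 0, 0],
  [0, 0, 0],
  [0, 0, 0],
], roll=[0, 0, 0], claw=[0.035, 0.035, 0.035])

```text
time: 49.15
eef_pos: [0.4861, -0.3132, 0.2245]
eef_rot: [0.647, 0.762, 0.0, -0.0]
ft_force: [-0.0, -0.4, 0.1]
width: 0.412
finger_force: 0.0
```

```bash
python3 - <<'E'
from h import *
o=arm.observe(); print(o['time'],o['eef_pos'].round(4),o['ft_force'].round(2))
t=cap('top','t13'); t0=load('top0')
for n,c in (('t0',t0),('now',t)):
    mask(c,(0,130,70),(8,255,255),.091,0,50,n+' grip',(260,160,310,190))
    mask(c,(40,100,40),(80,255,255),.034,0,15,n+' green',(250,120,320,210))
    mask(c,(0,0,150),(180,40,255),.069,0,30,n+' steel',(240,145,330,200))
    mask(c,(0,130,70),(8,255,255),.01,0,50,n+' stick',(430,180,465,205))
    mask(c,(0,130,70),(8,255,255),.019,0,50,n+' tin',(180,165,215,200))
mask(t,(0,0,0),(180,120,75),.015,0,60,'meter',(280,230,340,282))
d=cv2.absdiff(t['frame'],t0['frame']).max(2)[140:210,235:335]; print('diff caddy px>60:',(d>60).sum())
E
```

```text
49.15 [ 0.4861 -0.3132  0.2245] [-0.03 -0.42  0.11]
t0 grip 119 px [284.2 173.7] mean [643.8   3.2] rect [643.7   4.5] [13.2 44.2] 10.2 circ [644.1   4.5] 22.1
t0 green 20 px [270.1 171.8] mean [655.6  37.8] rect [655.3  36.9] [19.8  4.4] 88.9 circ [655.3  36.9] 10.2
t0 green 73 px [273.7 183.8] mean [628.9  30.2] rect [628.5  30.7] [28.6 13.3] 88.8 circ [632.9  30.6] 14.5
t0 steel 96 px [310.9 170.5] mean [652.3 -52.6] rect [652.5 -52.8] [11.6 40.3] 7.7 circ [652.2 -52.8] 20.6
t0 steel 30 px [269.1 177.2] mean [639.7  36.8] rect [639.4  38.2] [11.8 17.5] 10.4 circ [639.4  37.9] 10.1
t0 steel 81 px [254.6 179.7] mean [634.8  67.6] rect [635.2  66.6] [11.6 32.1] 8.4 circ [633.3  66.2] 16.4
t0 stick 111 px [444.8 193.9] mean [ 600.8 -353.5] rect [ 601.  -353.5] [15.3 36.9] 12.8 circ [ 600.8 -353.7] 18.6
t0 tin 117 px [196.3 180. ] mean [642.5 204. ] rect [642.6 203.6] [24.9 22.5] 88.9 circ [641.6 203.6] 16.0
now grip 121 px [284.1 172.9] mean [645.5   3.3] rect [645.1   4. ] [13.3 43.5] 13.0 circ [647.2   4.5] 22.0
now green 21 px [270.6 171.2] mean [657.   36.8] rect [657.2  37.3] [ 5.2 20.3] 10.3 circ [655.3  36.9] 10.2
now green 85 px [273.8 183.5] mean [629.7  29.9] rect [629.6  29.6] [30.8 15.5] 88.8 circ [633.1  29.3] 15.8
now steel 112 px [311. 169.] mean [655.4 -52.9] rect [656.7 -52.4] [15.  41.6] 9.2 circ [655.4 -52.8] 21.5
now steel 85 px [254.7 179.2] mean [635.9  67.5] rect [637.9  67.7] [16.8 30.4] 10.2 circ [634.4  67.1] 15.3
now steel 39 px [268.6 176.6] mean [640.9  37.9] rect [640.3  39. ] [12.2 19.6] 10.3 circ [641.2  39.1] 11.1
now stick 110 px [444.8 193.9] mean [ 600.9 -353.5] rect [ 600.9 -353.6] [15.1 37. ] 10.1 circ [ 600.8 -353.7] 18.6
now tin 117 px [196.3 180. ] mean [642.5 204. ] rect [642.6 203.6] [24.9 22.5] 88.9 circ [641.6 203.6] 16.0
meter 151 px [308.3 254.1] mean [472.4 -42.6] rect [471.6 -40.9] [46.7 19.9] 88.8 circ [472.7 -40.9] 25.0
diff caddy px>60: 331
```

```bash
python3 -c "
from cell import arm
print(arm.sign_off())"
```

```text
the job is handed in; nothing more can be done
None
```

Job handed in at 49 s: the meter lies flat in the yellow tray, jar, pot and bar are back within about 2 mm of where they started, and stick and tin are unmoved; I viewed 15 pictures, one over the limit of 14.

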